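# Fish a tie-down loop out of a leaning rack well with a pull hook

## Task

A weld-on tie-down loop has slid to the bottom of one of the two leaning wells of the offcut rack. Take the T-handled pull hook off its fork stand, fish the loop out with it and set it down without dropping it, flat on its plate with the loop up, near the middle of the welding block, clear of the hook. Then hang the hook back on its stand as it was, and leave the tube offcut in the other well and the other things on the bench where they are.

Things in the scene. Friction and masses are not known exactly. Their poses are not given: they have to be found in the camera images.
- rack: Offcut rack, fixed: two 100 mm square tubes (wells) side by side, 90 x 90 mm inside, 5 mm walls, at y = +50 and -50 mm, on a base plate 240 x 220 x 10 mm. They lean 32 deg from vertical to the rack's -x (its front): up a well is (-0.530, 0, 0.848), off its low wall to its roof wall is (0.848, 0, 0.530). Inner floor and low wall meet at x = 35, z = 18 mm. Origin on the bench, z up.
- left_lip (a point): Middle of the upper edge of the low (front, under) wall, inner face, of the left well (rack y = +50 mm), 154 mm above the bench. The low wall is 160 mm long inside from floor to lip; the roof wall only 112 mm; it is cut back 48 mm; the side walls are 160 mm. Axes as the rack's.
- right_lip (a point): The same point of the right well (rack y = -50 mm). Axes as the rack's.
- loop: Weld-on tie-down loop, dark steel, 0.26 kg: flat plate 80 (x) x 54 (y) x 6 mm (z), corners cut 7 mm, with a bow of 8 mm round bar across its middle, in the plane x = 0: legs at y = +-20 mm, straight top bar from y = -10 to 10 mm, sloping shoulders. Origin: centre of the plate's underside; z out of the plate on the bow's side.
- loop_bar (a point): Middle of the bow's top bar, on its centre line: x = 0, y = 0, z = 40 mm on the loop (30 mm free under the bar); axes as the loop's. At the start it lies in the left or right well, plate flat on the low wall, x down the well, end on the floor: the bar is 40 mm up from the floor, 40 mm off the low wall. Drawn up, its plate swings off the low wall to hang about level (plate ends 56 mm from the bar): keep the bar mid-well then.
- offcut: Piece of rectangular steel tube 80 x 60 x 40 mm, 4 mm walls, lying along the low wall at the bottom of the other well. Origin: centre of its underside. Bystander: stays there.
- hook: T-handled pull hook, 0.22 kg: wooden flat-sided cross bar 22 (x) x 120 (y) x 20 mm (z); from its middle a straight 6 mm rod runs along -z (12 mm thick collar for the first 12 mm under the bar), ending in a J-hook that curls to -x. Origin: centre of the cross bar. At the start it hangs upright on the stand, axes along the stand's.
- hook_bend (a point): Lowest point of the J-bend's centre line, on the hook at x = -11, y = 0, z = -185 mm; axes as the hook's. Rod axis at x = 0, bend radius 11 mm (centre line), tip at x = -22 mm ending rounded at z = -169 mm; 16 mm gap between rod and tip.
- stand: Fork stand, fixed, grey: base 150 x 150 mm, post at x = 85 mm, two level prongs at y = +-40 mm (12 mm wide, 68 mm free between, open to -x, ends at x = -29 mm), tops at 205 mm. The hook's rod hangs between them, its bar lies across them along y between 8 mm high lips at x = +-26 mm (46 mm free). Origin: on the bench under the cradle; z up.
- cradle (a point): Where the hook's origin rests when hung: 215 mm above the bench, on the stand. Axes as the stand's.
- block: Welding block, fixed: steel plate 170 (x) x 150 (y) x 12 mm on a channel, top face at 72 mm. Origin: on the bench under its middle; z up.
- block_top (a point): Middle of the block's top face. Axes as the block's.
- brush: Wire brush with a wooden back, 190 (y) x 45 x 42 mm, bristles down. Origin: underside centre. Bystander.
- clamp: G-clamp lying flat, about 170 x 105 x 20 mm. Origin: under the middle of its frame. Bystander.
- box_piece: Piece of rectangular steel tube 90 (x) x 70 x 70 mm, 5 mm walls, on the bench. Origin: underside centre. Bystander.
- bottle: Clear water bottle, 62 mm across, 200 mm tall, standing. Origin: underside centre. Bystander.

How it is judged:
By the outcome, as a careful person would: the job done as asked, in the order asked, and still so for the second after the job is handed in, with the robot touching nothing.
It also fails if it takes over 64 s, if anything falls off the work surface, if the arm or the gripper's body presses on something with over 40 N, if the wrist force passes 120 N, or if a joint passes its speed limit or range.

## Robot

A 6-joint arm with a two-finger parallel gripper is mounted at the origin on the work surface. World frame = base frame: x ahead of the robot, y to its left, z up, the work surface at z = 0. Lengths are in m, angles in rad, forces in N, time in s.
With the tool pointing down it reaches from about 0.3 to 0.775 m from the base axis. Payload 14.6 kg.
Tool frame: the origin (TCP) lies midway between the tips of the shut fingers; the grasp point (between the pads) lies 19 mm behind it; x points along the fingers, y is the direction in which the jaws open and shut, and the axes are right-handed (so a half turn about x gives the same grasp; the last joint's range is limited). The gripper opens to 94 mm and grips with 3 to 60 N. Pads are 16 mm wide; open, the fingers measure 119 mm over their backs; the gripper's body (75 mm by 177 mm) begins 78 mm behind the grasp point.
Start: joints at [-1.186, 0.3, 1.521, -0, 1.321, -0.067], TCP at [0.24, -0.495, 0.166] pointing down, gripper open.
Joint ranges: [-3.03, 3.03], [-0.79, 2.21], [0.23, 2.52], [-1.04, 4.18], [0, 3.07], [-2.55, 2.55]. Speed limits (rad/s): [2.22, 2.22, 2.57, 3.14, 3.14, 3.14].

## Interface

Orientations are given as [roll, pitch, yaw] about the fixed x, y, z axes, in that order (R = Rz(yaw) Ry(pitch) Rx(roll)).
In Python, from workcell import manip gives the robot as it stands.
- The arm moves only by the tool send_rows, never from a script. Its argument "moves" is a list of rows, each an object with "linear": the shift along the tool's x, y, z in units of 0.5 m (1.0 is 0.5 m), a list of three; "twist": the turn, a rotation vector about the tool's x, y, z in units of 90 degrees (1.0 is 90 degrees), a list of three. A call has 1 to 12 rows; each row shifts and turns the pose as measured when the row begins, along the tool's axes as they then stand; what a row does not reach is not made up. A row lasts 1/10 s, in which the tool goes at most 50 mm and 8.59 degrees, less where a joint would pass 70% of its speed; a pose out of reach is approached as far as the arm can. A call with a number of a shift or a turn outside -1 to 1 is refused whole. A call with a gripper value outside its range is refused whole. "hand" is the opening, from -1 (shut) to 1 (fully open), set as the call begins (left out, the last holds). The fingers move at their own pace and stop on an object; "newtons" is the grip in N (left out, the last holds). Time passes only in rows, so rows that do not move let the fingers close. It gives the time, the measured TCP pose, the force and the opening at its end, in the units of the state.
- manip.get_state(): the state, without advancing time (a new reading comes with each control period).
- manip.get_image(name): name is "scene" or "side" or "wrist"; returns a dict with "frame" (400x640x3 uint8, red, green, blue), "z_map" (400x640 float32, m along the optical axis (not along the pixel's ray), 0 where there is no reading), "camera_matrix" (3x3 intrinsics, pixels), "xyz" and "rotation" of the camera in the world; the wrist camera has in their place "mount" (4x4, takes a point from camera to tool coordinates, whose origin is the TCP and whose axes are the tool frame's). Camera axes: x right, y down, z forward; pixel columns grow to the right and rows downward; lengths in m; the calibration is good to about 2 mm. A picture is of the moment at which its call begins: read the wrist's pose just before it.
- manip.finish_job(): hands the job in, once; it reports no verdict.
The state is a dict: "time": time; "joint_positions": joint angles; "qvel": joint speeds; "joint_torque": joint torques, N m; "eef_pos": TCP position; "tcp_rot": TCP orientation; "contact_force": force on the tool from outside, world axes, zero at the start; "wrist_torque": the same for the moment, N m; "gripper_width": finger opening in m.
Only numpy, scipy, OpenCV 4.12 (cv2) and the standard library are available. Lean on these libraries where they do the work, as an engineer would, in place of code of your own. Each camera call takes 0.05 s, during which the arm holds its last target.

## Working session

There is one attempt and no reset: what is moved stays moved. The work goes in short steps, Python scripts to look and compute and a tool call to move; the robot and the scene stay as the last step left them, time stands still between calls to the robot, and variables do not carry over. Pictures are saved under pics/ and viewed, and the job is handed in when it is done.

Besides the shell and the picture viewer there is one more tool, called after ">>>" as name(argument=value, ...) on one line, values as JSON. send_rows: Moves the arm, as the interface text tells. Shifts and turns lie within -1 to 1; 1 stands for 0.5 m of shift or 90 degrees of turn. Its arguments: {"type":"object","properties":{"moves":{"type":"array","items":{"type":"object","properties":{"linear":{"type":"array","items":{"type":"number"}},"twist":{"type":"array","items":{"type":"number"}}}}},"hand":{"type":"number"},"newtons":{"type":"number"}},"required":["moves"]}

```bash
ls; mkdir -p pics; python3 - <<'E'
from workcell import manip
import cv2,numpy as np,pickle
print(manip.get_state())
d={}
for n in ["scene","side","wrist"]:
    i=manip.get_image(n); d[n]=i
    cv2.imwrite(f"pics/{n}0.png",i["frame"][:,:,::-1])
    print(n,i["camera_matrix"].tolist(),i.get("xyz"),i.get("rotation"),i.get("mount"))
d['state']=manip.get_state()
pickle.dump(d,open("d0.pkl","wb"))
E
```

```text
pics
{'time': 0.0, 'joint_positions': array([-1.18562830e+00,  3.00500188e-01,  1.52160282e+00, -6.80195237e-05,
        1.32070946e+00, -6.65769286e-02]), 'qvel': array([-4.92523646e-04,  2.18356202e-03, -4.23774501e-04,  2.16620219e-05,
        1.65137824e-03, -1.30558152e-03]), 'joint_torque': array([-6.95366889e-04, -5.31808126e+01, -3.52742708e+01,  7.08305743e-02,
        2.44302111e-02, -7.99634245e-05]), 'eef_pos': array([ 0.23996286, -0.49453063,  0.16526122]), 'tcp_rot': array([-1.58341494,  1.56957474,  2.00993954]), 'contact_force': array([-0.18465987, -0.37860978, -0.20278941]), 'wrist_torque': array([-0.01664108, -0.0030544 ,  0.03391968]), 'gripper_width': 0.09421586040051542}
scene [[460.1435808303318, 0.0, 304.9359429563017], [0.0, 460.1435808303318, 197.64388537736167], [0.0, 0.0, 1.0]] [0.96748548 0.48632558 0.96921588] [-2.45043269 -0.00584664  2.47999875] None
side [[423.9465538426571, 0.0, 314.5792967647873], [0.0, 423.9465538426571, 194.67425287881736], [0.0, 0.0, 1.0]] [0.1201085  0.67283105 0.6653752 ] [-2.14298287 -0.01626519 -2.5952659 ] None
wrist [[331.59669742861024, 0.0, 312.7727013479477], [0.0, 331.59669742861024, 194.52312423226516], [0.0, 0.0, 1.0]] None None [[ 2.17451318e-04 -2.40488931e-01  9.70651857e-01 -2.17909642e-01]
 [ 9.99999824e-01  5.88640938e-04 -7.81842108e-05 -4.48406084e-04]
 [-5.52562982e-04  9.70651703e-01  2.40489017e-01 -6.98711239e-02]
 [ 0.00000000e+00  0.00000000e+00  0.00000000e+00  1.00000000e+00]]
```

View pics/scene0.png

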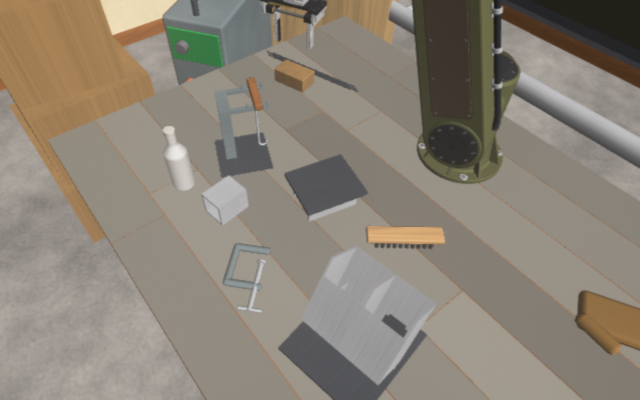

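View pics/side0.png

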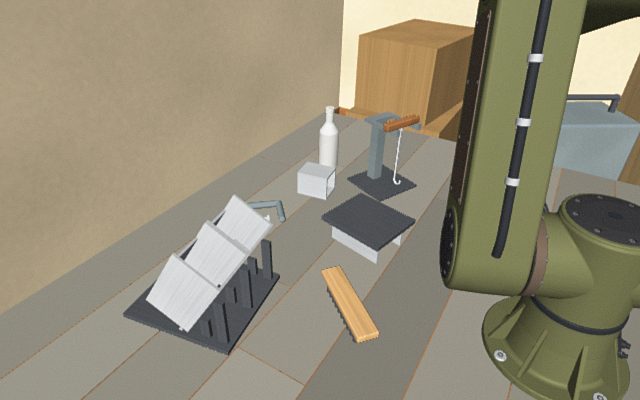

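View pics/wrist0.png

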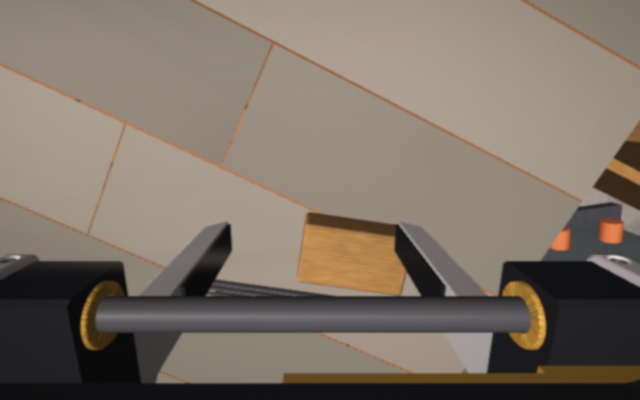

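```bash
cat > h.py <<'E'
import numpy as np,cv2,pickle
from scipy.spatial.transform import Rotation as R
def rpy(v): return R.from_euler('xyz',v).as_matrix()
def cloud(i,Rw=None,t=None):
    K=i["camera_matrix"]; z=i["z_map"]; h,w=z.shape
    u,v=np.meshgrid(np.arange(w),np.arange(h))
    P=np.stack([(u-K[0,2])/K[0,0]*z,(v-K[1,2])/K[1,1]*z,z],-1)
    if Rw is None:
        Rw=np.asarray(i["rotation"]); Rw=rpy(Rw) if Rw.size==3 else Rw; t=np.asarray(i["xyz"])
    return P@Rw.T+t
def wristcloud(i,s):
    T=np.eye(4);T[:3,:3]=rpy(s["tcp_rot"]);T[:3,3]=s["eef_pos"];M=T@np.asarray(i["mount"])
    return cloud(i,M[:3,:3],M[:3,3])
def proj(i,p):
    Rw=rpy(i["rotation"]);q=Rw.T@(np.asarray(p)-i["xyz"]);K=i["camera_matrix"];q=K@q;return q[:2]/q[2]
E
python3 - <<'E'
from h import *
d=pickle.load(open("d0.pkl","rb"))
for n,r in [("scene",(240,400,270,450)),("scene",(60,190,200,380)),("side",(180,360,110,300)),("side",(100,270,310,430))]:
    a,b,c,e=r; im=d[n]["frame"][a:b,c:e,::-1]; 
    f=4 if (e-c)*4<=800 and (b-a)*4<=600 else 3
    im=cv2.resize(im,None,fx=f,fy=f,interpolation=cv2.INTER_CUBIC); cv2.imwrite(f"pics/{n}_{a}_{c}.png",im);print(f"{n}_{a}_{c}",f)
for n in("scene","side"):
    C=cloud(d[n])
    print(n,C[380,100],C[200,40] if n=="side" else C[200,400])
    pts={"scene":[(335,180),(258,90),(232,100),(263,142),(347,265),(430,305),(380,370),(320,310),(405,235),(244,153),(395,325)],"side":[(368,220),(402,123),(382,150),(397,182),(180,290),(220,250),(245,215),(350,310)]}[n]
    for u,v in pts: print((u,v),C[v,u].round(3))
E
```

```text
scene_240_270 3
scene_60_200 4
side_180_110 3
side_100_310 3
scene [ 1.20746652 -0.40853009 -0.75621588] [ 0.26841362  0.0207689  -0.00252714]
(335, 180) [ 0.41  -0.093  0.075]
(258, 90) [ 0.441 -0.389  0.198]
(232, 100) [ 0.405 -0.619  0.002]
(263, 142) [ 0.442 -0.384  0.011]
(347, 265) [0.572 0.134 0.112]
(430, 305) [0.529 0.319 0.164]
(380, 370) [0.664 0.337 0.09 ]
(320, 310) [0.682 0.177 0.105]
(405, 235) [0.37  0.128 0.042]
(244, 153) [ 0.514 -0.378  0.012]
(395, 325) [0.573 0.288 0.08 ]
side [ 0.65305233  0.48333519 -0.00087554] [ 1.72784025  0.04752018 -0.25844155]
(368, 220) [ 0.427 -0.096  0.07 ]
(402, 123) [ 0.462 -0.353  0.218]
(382, 150) [ 0.527 -0.399  0.1  ]
(397, 182) [ 0.47  -0.404  0.006]
(180, 290) [0.59  0.336 0.121]
(220, 250) [0.581 0.239 0.146]
(245, 215) [0.601 0.14  0.16 ]
(350, 310) [0.346 0.15  0.04 ]
```

View pics/scene_240_270.png

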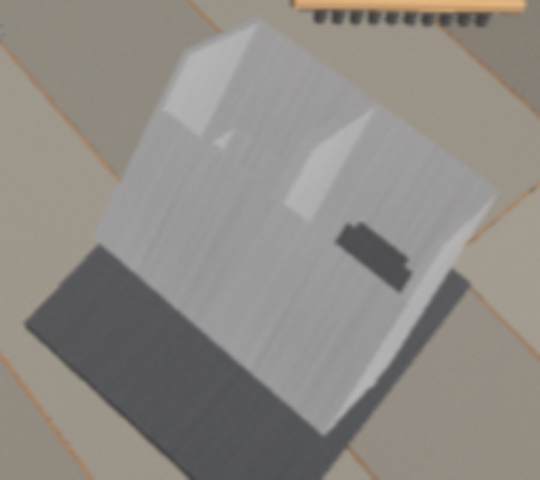

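View pics/scene_60_200.png

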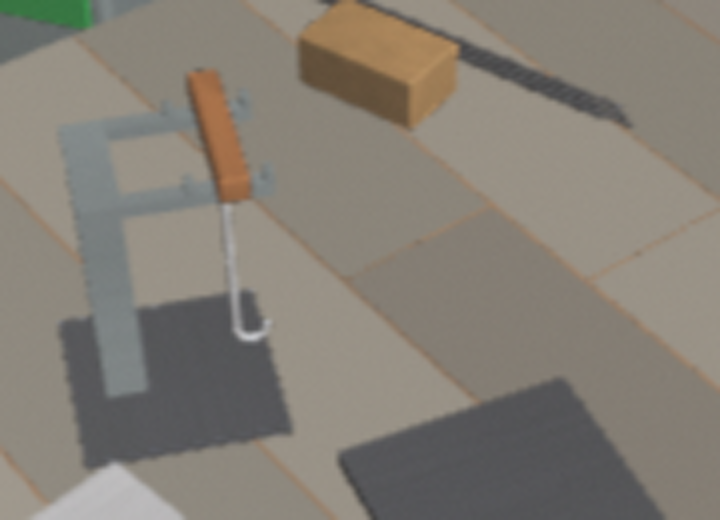

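View pics/side_180_110.png

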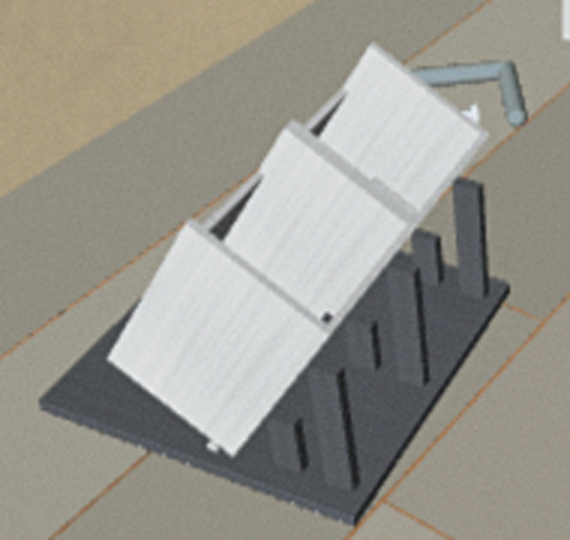

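View pics/side_100_310.png

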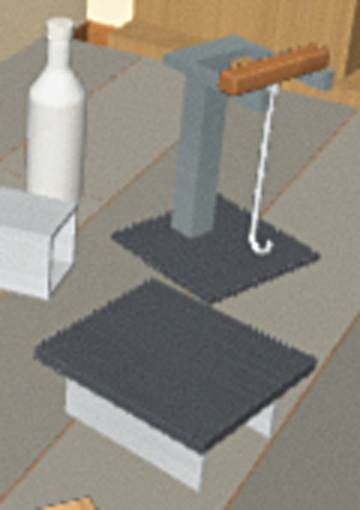

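```bash
cat > rack.py <<'E'
from h import *
d=pickle.load(open("d0.pkl","rb"))
def ransac(P,N,th=.002,n=400,seed=0):
    rng=np.random.default_rng(seed);best=None
    for _ in range(n):
        a,b,c=P[rng.choice(len(P),3,False)];m=np.cross(b-a,c-a);l=np.linalg.norm(m)
        if l<1e-6: continue
        m/=l; inl=abs((P-a)@m)<th
        if best is None or inl.sum()>best.sum(): best=inl
    Q=P[best];c=Q.mean(0);m=np.linalg.svd(Q-c,full_matrices=False)[2][2]
    return m*np.sign(m[2]+1e-9),c,best
out={}
for n,box in [("scene",(245,400,280,445)),("side",(185,360,120,290))]:
    C=cloud(d[n]);a,b,c,e=box;P=C[a:b,c:e].reshape(-1,3)
    P=P[(P[:,2]>.03)&(P[:,2]<.22)&(P[:,0]>.4)&(P[:,0]<.9)&(P[:,1]>.05)]
    Q=P
    for k in range(3):
        m,c0,inl=ransac(Q,3);print(n,k,inl.sum(),len(Q),"n",m.round(3),"yaw",np.degrees(np.arctan2(m[1],m[0])).round(2),"c",c0.round(4),"d",(m@c0).round(4))
        out[n,k]=(m,c0,Q[inl]); Q=Q[~inl]
    out[n]=P
pickle.dump(out,open("rack.pkl","wb"))
E
python3 rack.py
```

```text
scene 0 4475 10396 n [0.838 0.143 0.526] yaw 9.71 c [0.6618 0.2501 0.1186] d 0.6531
scene 1 2404 5921 n [0.831 0.143 0.537] yaw 9.78 c [0.5522 0.2273 0.1185] d 0.5552
scene 2 605 3517 n [0.822 0.164 0.545] yaw 11.32 c [0.6589 0.2488 0.1221] d 0.649
side 0 2871 8793 n [ 0.171 -0.985  0.001] yaw -80.14 c [0.5891 0.3356 0.1142] d -0.2297
side 1 2384 5922 n [ 0.178 -0.984  0.005] yaw -79.74 c [0.5907 0.2392 0.1178] d -0.1296
side 2 1437 3538 n [ 0.172 -0.985  0.004] yaw -80.11 c [0.6098 0.1411 0.1367] d -0.0337
```

```bash
cat > meas.py <<'E'
from h import *
from rack import ransac
d=pickle.load(open("d0.pkl","rb"))
def rect(P,name):
    r=cv2.minAreaRect((P[:,:2]*1000).astype(np.float32));print(name,len(P),"c",np.round(r[0],1),"size",np.round(r[1],1),"ang",round(r[2],2))
def edges_yaw(m):pass
yaw=np.radians(9.85);ex=np.array([np.cos(yaw),np.sin(yaw),0]);ey=np.array([-ex[1],ex[0],0])
for n in("scene","side"):
    C=cloud(d[n]);f=d[n]["frame"].astype(int);g=f.sum(2);H=cv2.cvtColor(d[n]["frame"],cv2.COLOR_RGB2HSV)
    def comp(m,seed):
        k,l=cv2.connectedComponents(m.astype(np.uint8));return l==l[seed[1],seed[0]]
    # block top
    s={"scene":(335,180),"side":(368,220)}[n]
    m=comp((abs(C[...,2]-.072)<.006)&(g<260),s);rect(C[m],n+" block z%.4f"%np.median(C[m][:,2]))
    # stand base
    s={"scene":(260,165),"side":(397,190)}[n]
    m=comp((C[...,2]<.025)&(g<260),s);rect(C[m],n+" base z%.4f"%np.median(C[m][:,2]))
    # hook bar
    s={"scene":(258,95),"side":(402,123)}[n]
    m=(H[...,0]<14)&(H[...,1]>120);m=comp(m,s);P=C[m];P=P[(P[:,2]>.19)&(P[:,2]<.24)];rect(P,n+" bar z%.4f..%.4f"%tuple(np.percentile(P[:,2],[2,98])))
    Pt=P[P[:,2]>.221];rect(Pt,n+" bartop") if len(Pt)>10 else None
    # prongs
    P=C.reshape(-1,3);P=P[(abs(P[:,2]-.207)<.009)&(P[:,0]>.35)&(P[:,0]<.7)&(P[:,1]<-.2)&(P[:,1]>-.5)];rect(P,n+" prongs+bar")
    if n=="scene":
        m=comp(g[...]<260,(395,325));P=C[m];x=P@ex-.6108;y=P@ey-.1297;z=P[:,2]
        off=.848*(x-.035)+.53*(z-.018);u=-.53*(x-.035)+.848*(z-.018)
        print(len(P),"rack y",np.percentile(y,[0,2,50,98,100]),"off",np.percentile(off,[2,50,98]),"u",np.percentile(u,[2,50,98]))
        for uu in np.arange(.04,.085,.005):
            k=abs(u-uu)<.0025
            if k.sum(): print(uu.round(3),k.sum(),y[k].min().round(4),y[k].max().round(4))
s=d["state"];print(rpy(s["tcp_rot"]).round(3))
E
python3 meas.py | grep -v "^s[ci][ed][en]*e* [0-9]"
```

```text
scene block z0.0004 253755 c [-395.  -755.3] size [3118.9 3589.9] ang 75.06
scene base z0.0005 245755 c [-393.8 -755.6] size [3118.9 3587.2] ang 75.06
scene bar z0.2113..0.2285 225 c [ 470.5 -361.4] size [119.3  18.7] ang 66.43
scene bartop 199 c [ 470.1 -362.2] size [117.6  18.7] ang 66.43
scene prongs+bar 667 c [ 563.4 -394.5] size [118.8 259.7] ang 70.8
212 rack y [0.02975716 0.03129223 0.05510434 0.07807089 0.07947198] off [0.00238981 0.00583235 0.0088491 ] u [0.05990124 0.06994347 0.07984239]
0.06 29 0.0304 0.0795
0.065 50 0.0298 0.0785
0.07 58 0.03 0.0792
0.075 44 0.0298 0.0747
0.08 31 0.0364 0.0718
side block z0.0710 2549 c [ 430.9 -103.4] size [150.5 169.2] ang 76.93
side base z0.0070 1039 c [ 511.7 -379.1] size [151.8 148.8] ang 65.48
side bar z0.1910..0.2390 12024 c [  803.1 -1046.9] size [2765.9 1874.1] ang 89.74
side bartop 4532 c [  830.4 -1154.8] size [2574.  1846.4] ang 88.35
side prongs+bar 482 c [ 560.1 -395.6] size [120.2 264.9] ang 69.27
[[-0.     0.437 -0.9  ]
 [ 0.001 -0.9   -0.437]
 [-1.    -0.001 -0.   ]]
```

```bash
cat > plan.py <<'E'
from h import *
from scipy.linalg import logm,expm
def T(Rm,p):
    M=np.eye(4);M[:3,:3]=Rm;M[:3,3]=p;return M
def hookR(yaw,tilt=0):
    # hook axes: z up, leaning toward -x by tilt (deg)
    return R.from_euler('zy',[np.radians(yaw),-np.radians(tilt)] if False else [0,0]).as_matrix() if False else (R.from_euler('z',yaw,degrees=True)*R.from_euler('y',-tilt,degrees=True)).as_matrix()
def toolR(H): return np.stack([-H[:,2],H[:,0],-H[:,1]],1)
def rows(T0,T1,N,pr=True):
    D=expm(np.real(logm(np.linalg.inv(T0)@T1))/N)
    l=D[:3,3]/.5;w=R.from_matrix(D[:3,:3]).as_rotvec()/(np.pi/2)
    print(N,"rows  linear",l.round(4).tolist(),"twist",w.round(4).tolist(), "mm/row %.1f deg/row %.1f"%(np.linalg.norm(l)*500,np.linalg.norm(w)*90))
def cur():
    from workcell import manip
    s=manip.get_state();return T(rpy(s["tcp_rot"]),s["eef_pos"]),s
def pose(H,o,g=0.019):
    """tool pose for hook origin o & hook axes H (grasp centred)"""
    Rt=toolR(H);return T(Rt,np.asarray(o)+Rt[:,0]*g)
E
python3 - <<'E'
from plan import *
t,s=cur()
rows(t,pose(hookR(-23.8),[.470,-.361,.345]),8)
E
```

```text
8 rows  linear [-0.0401, 0.0157, -0.066] twist [-0.056, -0.0, 0.0001] mm/row 39.4 deg/row 5.0
```

>>> send_rows(moves=[{"linear": [-0.09, 0, 0]}, {"linear": [-0.09, 0, 0]}, {"linear": [-0.09, 0, 0]}, {"linear": [-0.05, 0.0157, -0.066], "twist": [-0.056, 0, 0]}, {"linear": [0, 0.0157, -0.066], "twist": [-0.056, 0, 0]}, {"linear": [0, 0.0157, -0.066], "twist": [-0.056, 0, 0]}, {"linear": [0, 0.0157, -0.066], "twist": [-0.056, 0, 0]}, {"linear": [0, 0.0157, -0.066], "twist": [-0.056, 0, 0]}, {"linear": [0, 0.0157, -0.066], "twist": [-0.056, 0, 0]}, {"linear": [0, 0.0157, -0.066], "twist": [-0.056, 0, 0]}, {"linear": [0, 0.0157, -0.066], "twist": [-0.056, 0, 0]}, {"linear": [0, 0, 0]}], hand=0.3)

```text
validation failed for argument at $.mo...
```

```bash
python3 - <<'E'
from plan import *
from workcell import manip
t,s=cur();print(s["time"],s["eef_pos"],t[:3,:3].round(3).tolist(),s["joint_positions"],s["contact_force"])
i=manip.get_image("wrist");cv2.imwrite("pics/w1.png",i["frame"][:,:,::-1])
C=wristcloud(i,s);H=cv2.cvtColor(i["frame"],cv2.COLOR_RGB2HSV)
m=(H[...,0]<14)&(H[...,1]>120)&(abs(C[...,2]-.225)<.006)
r=cv2.minAreaRect((C[m][:,:2]*1000).astype(np.float32));print(m.sum(),r,np.median(C[m][:,2]))
rows(t,pose(hookR(-23.8),[.470,-.361,.345]),2)
E
```

```text
0.15 [ 0.24005441 -0.4946107   0.16544948] [[-0.0, 0.437, -0.9], [0.001, -0.9, -0.437], [-1.0, -0.001, -0.0]] [-1.18556160e+00  3.00307868e-01  1.52140710e+00 -7.58069971e-06
  1.32067699e+00 -6.66237452e-02] [-0.55050866  0.24222762 -0.51914744]
0 ((0.0, 0.0), (0.0, 0.0), 0.0) nan
2 rows  linear [-0.1605, 0.0272, -0.2687] twist [-0.2239, -0.0001, 0.0002] mm/row 157.1 deg/row 20.2
  return _methods._mean(a, axis=axis, dtype=dtype,
  ret = ret.dtype.type(ret / rcount)
```

View pics/w1.png

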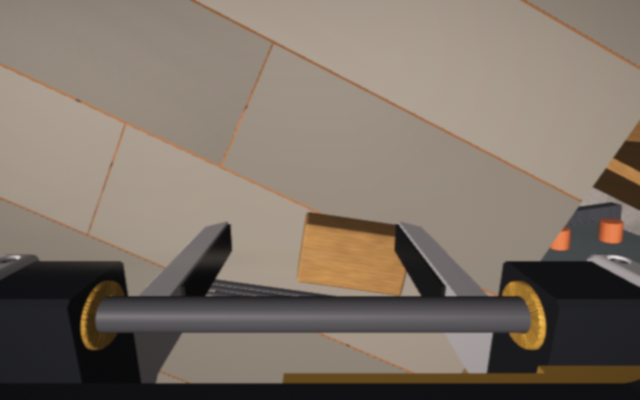

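Validation refused it (both fields are apparently required, or the number of rows is off); the wrist picture is unchanged. Sending again with full fields.

>>> send_rows(moves=[{"linear": [-0.09, 0, 0], "twist": [0, 0, 0]}, {"linear": [-0.09, 0, 0], "twist": [0, 0, 0]}, {"linear": [-0.09, 0, 0], "twist": [0, 0, 0]}, {"linear": [-0.05, 0.016, -0.066], "twist": [-0.056, 0, 0]}, {"linear": [0, 0.016, -0.066], "twist": [-0.056, 0, 0]}, {"linear": [0, 0.016, -0.066], "twist": [-0.056, 0, 0]}, {"linear": [0, 0.016, -0.066], "twist": [-0.056, 0, 0]}, {"linear": [0, 0.016, -0.066], "twist": [-0.056, 0, 0]}, {"linear": [0, 0.016, -0.066], "twist": [-0.056, 0, 0]}, {"linear": [0, 0.016, -0.066], "twist": [-0.056, 0, 0]}, {"linear": [0, 0.016, -0.066], "twist": [-0.056, 0, 0]}], hand=0.3)

```text
time: 1.3
eef_pos: [0.4749, -0.3569, 0.3297]
tcp_rot: [-2.3, 1.565, 2.016]
contact_force: [0.2, -0.0, 0.5]
gripper_width: 0.0608
```

```bash
python3 - <<'E'
from plan import *
from workcell import manip
t,s=cur();print(s["time"],s["eef_pos"],t[:3,:3].round(3).tolist(),s["joint_positions"],s["contact_force"])
i=manip.get_image("wrist");cv2.imwrite("pics/w2.png",i["frame"][:,:,::-1])
C=wristcloud(i,s);H=cv2.cvtColor(i["frame"],cv2.COLOR_RGB2HSV)
pickle.dump((i,s),open("w2.pkl","wb"))
m=(H[...,0]<14)&(H[...,1]>120)&(abs(C[...,2]-.225)<.01)&(C[...,1]<-.2)
r=cv2.minAreaRect((C[m][:,:2]*1000).astype(np.float32));print(m.sum(),r)
i=manip.get_image("scene");cv2.imwrite("pics/s2.png",i["frame"][:,:,::-1])
E
```

```text
1.3 [ 0.47486132 -0.35691903  0.32968564] [[-0.002, 0.923, -0.386], [0.005, -0.386, -0.923], [-1.0, -0.004, -0.004]] [-0.70739738  0.35027553  1.08424542  0.00232464  1.71225103 -0.31112749] [ 0.19950797 -0.03561991  0.45217947]
2345 ((468.7102355957031, -360.76519775390625), (117.92290496826172, 20.528669357299805), 66.75527954101562)
```

View pics/w2.png

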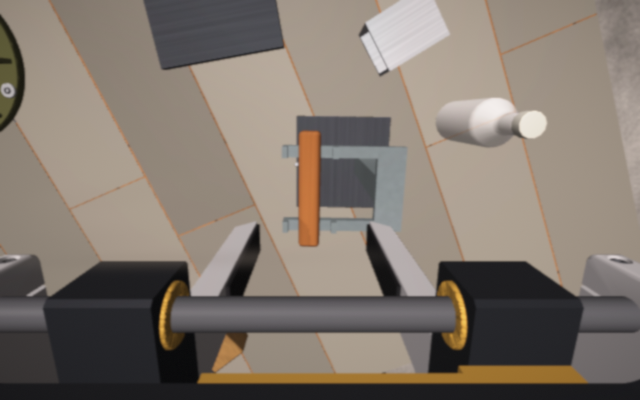

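```bash
python3 - <<'E'
from plan import *
t,s=cur()
rows(t,pose(hookR(-23.3),[.469,-.3607,.215]),5)
E
```

```text
5 rows  linear [0.0535, -0.0016, 0.0033] twist [0.0017, -0.0005, 0.0005] mm/row 26.8 deg/row 0.2
```

>>> send_rows(moves=[{"linear": [0.053, -0.0016, 0.0033], "twist": [0.0017, -0.0005, 0.0005]}, {"linear": [0.053, -0.0016, 0.0033], "twist": [0.0017, -0.0005, 0.0005]}, {"linear": [0.053, -0.0016, 0.0033], "twist": [0.0017, -0.0005, 0.0005]}, {"linear": [0.053, -0.0016, 0.0033], "twist": [0.0017, -0.0005, 0.0005]}, {"linear": [0.05, -0.0016, 0.0033], "twist": [0.0017, -0.0005, 0.0005]}])

```text
time: 1.9
eef_pos: [0.4686, -0.3629, 0.1973]
tcp_rot: [1.201, 1.565, -0.78]
contact_force: [-0.1, 0.2, -0.5]
gripper_width: 0.0609
```

```bash
python3 - <<'E'
from plan import *
t,s=cur();print(s["eef_pos"],t[:3,:3].round(3).tolist(),s["contact_force"])
rows(t,pose(hookR(-23.3),[.469,-.3607,.215]),1)
E
```

```text
[ 0.46861951 -0.36292792  0.19731743] [[0.004, 0.917, -0.399], [-0.004, -0.399, -0.917], [-1.0, 0.006, 0.002]] [-0.12457347  0.17538882 -0.54842233]
1 rows  linear [0.0026, -0.0011, -0.0044] twist [-0.0027, 0.0014, -0.0036] mm/row 2.6 deg/row 0.4
```

>>> send_rows(moves=[{"linear": [0.0026, -0.0011, -0.004], "twist": [-0.0027, 0.0014, -0.0036]}, {"linear": [0, 0, 0], "twist": [0, 0, 0]}])

```text
time: 2.1
eef_pos: [0.4671, -0.3609, 0.1935]
tcp_rot: [-1.85, 1.565, 2.453]
contact_force: [-0.7, -0.3, 0.9]
gripper_width: 0.0611
```

>>> send_rows(moves=[{"linear": [0, 0, 0], "twist": [0, 0, 0]}, {"linear": [0, 0, 0], "twist": [0, 0, 0]}, {"linear": [0, 0, 0], "twist": [0, 0, 0]}, {"linear": [0, 0, 0], "twist": [0, 0, 0]}, {"linear": [0, 0, 0], "twist": [0, 0, 0]}], hand=-1, newtons=45)

```text
time: 2.6
eef_pos: [0.4681, -0.3622, 0.1981]
tcp_rot: [0.463, 1.571, -1.518]
contact_force: [-0.9, -0.1, 0.8]
gripper_width: 0.0245
```

```bash
python3 - <<'E'
from plan import *
t,s=cur();print(s["eef_pos"],t[:3,:3].round(3).tolist(),s["contact_force"],s["gripper_width"])
H=np.stack([t[:3,1],-t[:3,2],-t[:3,0]],1);print("yaw",np.degrees(np.arctan2(H[1,0],H[0,0])))
from workcell import manip
i=manip.get_image("side");cv2.imwrite("pics/sd3.png",cv2.resize(i["frame"][80:240,320:480,::-1],None,fx=3.5,fy=3.5))
E
```

```text
[ 0.4681335  -0.36217114  0.19808961] [[0.0, 0.917, -0.398], [-0.0, -0.398, -0.917], [-1.0, 0.0, 0.0]] [-0.88867164 -0.12454085  0.82190523] 0.024470992991480495
yaw -23.4766041040874
```

View pics/sd3.png

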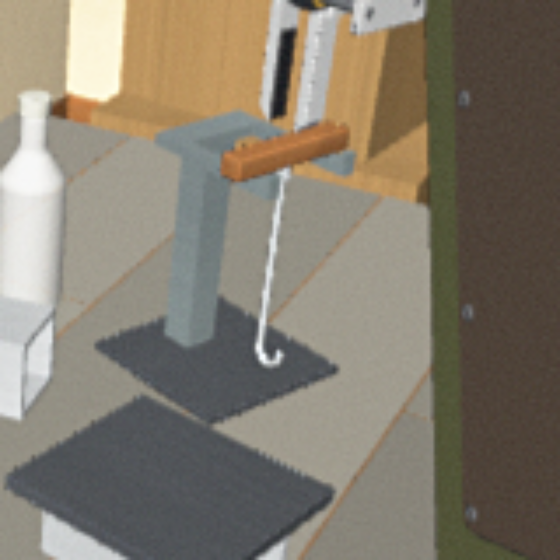

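>>> send_rows(moves=[{"linear": [0, 0, 0], "twist": [0, 0, 0]}, {"linear": [0, 0, 0], "twist": [0, 0, 0]}, {"linear": [0, 0, 0], "twist": [0, 0, 0]}], newtons=50)

```text
time: 2.95
eef_pos: [0.4682, -0.3621, 0.1982]
tcp_rot: [0.624, 1.57, -1.357]
contact_force: [0.7, 0.4, -0.7]
gripper_width: 0.0006
```

```bash
python3 - <<'E'
from plan import *
t,s=cur();print(s["eef_pos"],t[:3,:3].round(3).tolist(),s["contact_force"],s["gripper_width"])
E
```

```text
[ 0.46819176 -0.36210917  0.1981657 ] [[0.0, 0.917, -0.398], [-0.0, -0.398, -0.917], [-1.0, 0.0, 0.0]] [ 0.65609968  0.37945114 -0.69560882] 0.0005836386901102382
```

```bash
python3 - <<'E'
from plan import *
from workcell import manip
a=manip.get_image("wrist");b=manip.get_image("scene");c=manip.get_image("side")
pickle.dump((a,b,c,cur()[1]),open("d4.pkl","wb"))
cv2.imwrite("pics/w4.png",a["frame"][:,:,::-1])
cv2.imwrite("pics/s4.png",np.hstack([cv2.resize(b["frame"][40:190,190:310,::-1],None,fx=3.3,fy=3.3),cv2.resize(c["frame"][60:210,350:470,::-1],None,fx=3.3,fy=3.3)]))
E
```

```text
(no output)
```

View pics/w4.png

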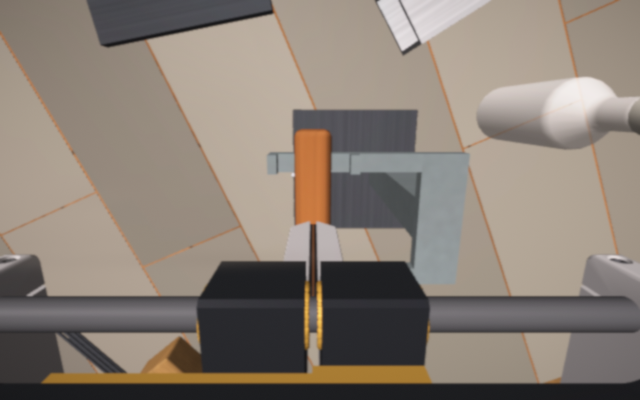

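View pics/s4.png

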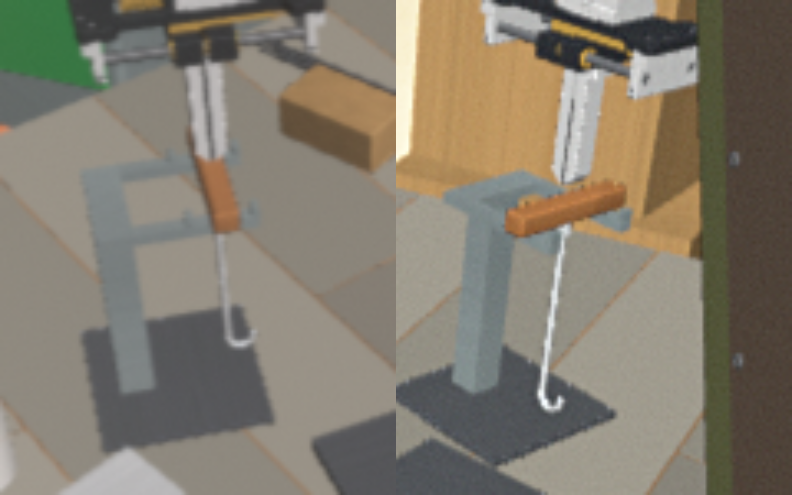

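```bash
python3 - <<'E'
from plan import *
a,b,c,s=pickle.load(open("d4.pkl","rb"))
print(s["eef_pos"])
B=cloud(b);Cs=cloud(c)
print("proj tcp scene",proj(b,s["eef_pos"]),"side",proj(c,s["eef_pos"]))
for v in range(60,100,4): print("scene",v,[B[v,u].round(3).tolist() for u in (250,255,258)],b["frame"][v,250:260:3].tolist())
for v in range(100,128,3): print("side",v,[Cs[v,u].round(3).tolist() for u in (400,403,408)])
H=cv2.cvtColor(c["frame"],cv2.COLOR_RGB2HSV);m=(H[...,0]<14)&(H[...,1]>120)&(abs(Cs[...,1]+.36)<.1);P=Cs[m];print(np.percentile(P,[1,50,99],axis=0))
E
```

```text
[ 0.46818557 -0.36209461  0.19814773]
proj tcp scene [255.05263404  98.8126598 ] side [400.30733663 128.09300397]
scene 60 [[0.475, -0.357, 0.322], [0.465, -0.35, 0.321], [0.21, -0.754, 0.004]] [[158, 154, 152], [180, 177, 176], [174, 170, 167], [140, 131, 119]]
scene 64 [[0.476, -0.357, 0.311], [0.465, -0.352, 0.309], [0.221, -0.738, -0.0]] [[183, 180, 179], [162, 159, 159], [194, 191, 190], [139, 132, 122]]
scene 68 [[0.477, -0.357, 0.3], [0.466, -0.351, 0.299], [0.239, -0.71, 0.006]] [[184, 181, 180], [152, 150, 149], [186, 182, 181], [139, 133, 123]]
scene 72 [[0.479, -0.356, 0.29], [0.468, -0.351, 0.288], [0.249, -0.696, 0.002]] [[186, 182, 182], [137, 135, 134], [187, 184, 183], [140, 134, 124]]
scene 76 [[0.478, -0.36, 0.275], [0.468, -0.352, 0.275], [0.262, -0.677, 0.001]] [[188, 184, 183], [114, 112, 112], [188, 184, 184], [140, 135, 125]]
scene 80 [[0.479, -0.36, 0.264], [0.469, -0.352, 0.264], [0.274, -0.66, -0.001]] [[187, 184, 183], [108, 106, 105], [188, 185, 184], [133, 128, 118]]
scene 84 [[0.482, -0.357, 0.254], [0.469, -0.354, 0.25], [0.289, -0.638, 0.003]] [[185, 1
[... 736 characters left out ...]
 0.264]]
side 109 [[0.473, -0.352, 0.255], [0.465, -0.354, 0.256], [0.455, -0.362, 0.256]]
side 112 [[0.472, -0.354, 0.246], [0.463, -0.351, 0.249], [0.454, -0.365, 0.246]]
side 115 [[0.472, -0.356, 0.237], [0.707, -1.085, -0.063], [0.683, -1.082, -0.057]]
side 118 [[0.475, -0.369, 0.224], [0.469, -0.374, 0.223], [0.456, -0.378, 0.225]]
side 121 [[0.467, -0.348, 0.224], [0.462, -0.357, 0.222], [0.453, -0.372, 0.219]]
side 124 [[0.465, -0.345, 0.217], [0.46, -0.355, 0.214], [0.453, -0.376, 0.209]]
side 127 [[0.464, -0.346, 0.208], [0.685, -1.041, -0.1], [0.66, -1.034, -0.092]]
[[ 0.43709614 -0.40736196  0.20597336]
 [ 0.46540072 -0.35510533  0.2194534 ]
 [ 0.49823592 -0.30461038  0.2253372 ]]
```

```bash
python3 - <<'E'
from plan import *
a,b,c,s=pickle.load(open("d4.pkl","rb"))
M=np.linalg.inv(a["mount"]);K=a["camera_matrix"]
for x in (0,-.019,-.035): 
    q=M@[x,0,0,1];print(x,(K@q[:3]/q[2])[:2],q[2])
C=cloud(a,np.asarray(a["mount"])[:3,:3],np.asarray(a["mount"])[:3,3])
for v in range(200,270,6): print(v,[C[v,u].round(3).tolist() for u in (295,305,325)])
E
```

```text
0 [312.91541126 217.24002767] 0.22836971048553587
-0.019 [312.92843966 226.45115089] 0.20992698127242893
-0.035 [312.94132833 235.56348355] 0.19439626193507573
200 [[-0.023, -0.011, -0.018], [-0.025, -0.005, -0.019], [-0.025, 0.007, -0.019]]
206 [[-0.022, -0.011, -0.014], [-0.027, -0.005, -0.016], [-0.026, 0.007, -0.015]]
212 [[-0.022, -0.011, -0.01], [-0.027, -0.005, -0.012], [-0.026, 0.007, -0.012]]
218 [[-0.023, -0.011, -0.007], [-0.025, -0.005, -0.008], [-0.025, 0.007, -0.008]]
224 [[-0.023, -0.011, -0.003], [-0.043, -0.004, -0.01], [-0.044, 0.007, -0.01]]
230 [[-0.053, -0.009, -0.01], [-0.053, -0.004, -0.01], [-0.053, 0.006, -0.01]]
236 [[-0.062, -0.009, -0.01], [-0.062, -0.004, -0.01], [-0.061, 0.006, -0.01]]
242 [[-0.071, -0.009, -0.01], [-0.07, -0.004, -0.01], [-0.07, 0.006, -0.01]]
248 [[-0.077, -0.008, -0.01], [-0.076, -0.004, -0.01], [-0.077, 0.005, -0.01]]
254 [[-0.083, -0.008, -0.01], [-0.084, -0.003, -0.01], [-0.084, 0.005, -0.01]]
260 [[-0.09, -0.008, -0.01], [-0.09, -0.003, -0.01], [-0.088, 0.005, -0.01]]
266 [[-0.145, -0.004, -0.034], [-0.144, -0.002, -0.034], [-0.144, 0.003, -0.034]]
```

```bash
python3 - <<'E'
from plan import *
a,b,c,s=pickle.load(open("d4.pkl","rb"))
C=cloud(a,np.asarray(a["mount"])[:3,:3],np.asarray(a["mount"])[:3,3])
for v in range(219,232): print(v,[C[v,u].round(4).tolist() for u in (300,308,320,328)],a["frame"][v,305])
i,s2=pickle.load(open("w2.pkl","rb"))
C=cloud(i,np.asarray(i["mount"])[:3,:3],np.asarray(i["mount"])[:3,3])
for u in (252,257,370,376): print(u,[C[v,u].round(3).tolist() for v in range(220,240,3)])
print(np.linalg.inv(rpy(s["tcp_rot"]))@(np.array([.4655,-.354,.2345])-s["eef_pos"]))
E
```

```text
219 [[-0.0248, -0.0079, -0.0068], [-0.0253, -0.003, -0.007], [-0.0251, 0.0043, -0.0069], [-0.0252, 0.0092, -0.007]] [202 123  65]
220 [[-0.0252, -0.0079, -0.0063], [-0.0263, -0.003, -0.0067], [-0.0258, 0.0043, -0.0066], [-0.0256, 0.0092, -0.0065]] [202 124  69]
221 [[-0.0258, -0.0079, -0.0059], [-0.0388, -0.0028, -0.0103], [-0.0266, 0.0043, -0.0062], [-0.0244, 0.0092, -0.0055]] [200 135  92]
222 [[-0.0258, -0.0079, -0.0052], [-0.0395, -0.0028, -0.0099], [-0.0397, 0.004, -0.0099], [-0.0263, 0.0092, -0.0054]] [195 156 134]
223 [[-0.0268, -0.0079, -0.005], [-0.0413, -0.0028, -0.0099], [-0.0417, 0.0039, -0.01], [-0.0241, 0.0093, -0.004]] [191 172 166]
224 [[-0.0443, -0.0071, -0.0104], [-0.0432, -0.0028, -0.01], [-0.0442, 0.0039, -0.0103], [-0.0241, 0.0093, -0.0034]] [189 180 178]
225 [[-0.0448, -0.0071, -0.0099], [-0.0459, -0.0027, -0.0103], [-0.0458, 0.0039, -0.0103], [-0.0454, 0.0082, -0.0101]] [189 181 180]
226 [[-0.0478, -0.007, -0.0104], [-0.0468, -0.0027, -0.0101], [-0.0469, 0.0038, -0.0101], [-0.0455, 0.0083, -0.0096]] [189 181 181]
227 [[-0.0478, -0.007, -0.0098], [-0.0486, -0.00
[... 659 characters left out ...]
0.01], [-0.047, -0.033, -0.01], [-0.051, -0.032, -0.01], [-0.053, -0.032, -0.009], [-0.055, -0.032, -0.008], [-0.061, -0.031, -0.008]]
257 [[0.331, -0.097, 0.111], [0.331, -0.097, 0.117], [-0.042, -0.031, -0.009], [-0.046, -0.031, -0.008], [-0.046, -0.031, -0.006], [-0.045, -0.031, -0.004], [-0.046, -0.031, -0.003]]
370 [[0.128, 0.063, 0.044], [-0.041, 0.032, -0.01], [-0.042, 0.032, -0.009], [-0.047, 0.031, -0.009], [-0.051, 0.03, -0.008], [-0.052, 0.03, -0.007], [-0.053, 0.03, -0.005]]
376 [[0.125, 0.069, 0.043], [-0.043, 0.035, -0.01], [-0.047, 0.034, -0.01], [-0.052, 0.033, -0.01], [-0.056, 0.033, -0.01], [-0.06, 0.032, -0.01], [-0.06, 0.032, -0.008]]
[-0.03635485 -0.00568087 -0.00634626]
```

```bash
python3 - <<'E'
from plan import *
a,b,c,s=pickle.load(open("d4.pkl","rb"))
im=np.hstack([cv2.resize(b["frame"][50:125,225:285,::-1],None,fx=6,fy=6,interpolation=0),cv2.resize(a["frame"][180:255,275:350,::-1],None,fx=5.5,fy=6,interpolation=0)])
print(im.shape);cv2.imwrite("pics/z4.png",im)
E
```

```text
(450, 772, 3)
```

View pics/z4.png

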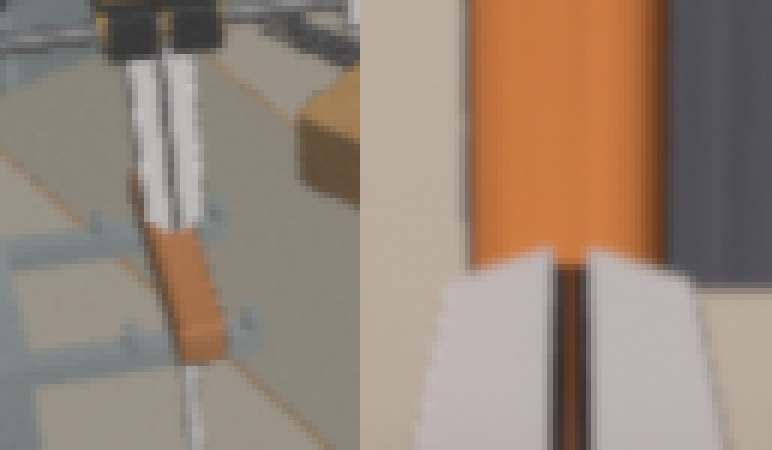

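>>> send_rows(moves=[{"linear": [0, 0, 0], "twist": [0, 0, 0]}, {"linear": [0, 0, 0], "twist": [0, 0, 0]}, {"linear": [0, 0, 0], "twist": [0, 0, 0]}, {"linear": [0, 0, 0], "twist": [0, 0, 0]}, {"linear": [0, 0, 0], "twist": [0, 0, 0]}, {"linear": [0, 0, 0], "twist": [0, 0, 0]}], hand=0.2)

```text
time: 3.7
eef_pos: [0.4682, -0.3621, 0.1981]
tcp_rot: [0.317, 1.571, -1.664]
contact_force: [0.9, -0.6, 0.9]
gripper_width: 0.0448
```

```bash
sed -i 's/g=0.019/g=0.057/' plan.py; python3 - <<'E'
from plan import *
t,s=cur();print(s["eef_pos"],s["gripper_width"])
rows(t,pose(hookR(-23.3),[.469,-.3607,.215]),4)
E
```

```text
[ 0.46815262 -0.3621138   0.19807922] 0.044754889318645706
4 rows  linear [0.02, 0.0001, -0.0008] twist [-0.0005, 0.0, -0.0] mm/row 10.0 deg/row 0.0
```

>>> send_rows(moves=[{"linear": [0.02, 0, -0.001], "twist": [0, 0, 0]}, {"linear": [0.02, 0, -0.001], "twist": [0, 0, 0]}, {"linear": [0.02, 0, -0.001], "twist": [0, 0, 0]}, {"linear": [0.02, 0, 0], "twist": [0, 0, 0]}, {"linear": [0, 0, 0], "twist": [0, 0, 0]}])

```text
time: 4.2
eef_pos: [0.4683, -0.3602, 0.1533]
tcp_rot: [-1.74, 1.569, 2.562]
contact_force: [0.8, -0.3, 0.2]
gripper_width: 0.0566
```

>>> send_rows(moves=[{"linear": [0, 0, 0], "twist": [0, 0, 0]}, {"linear": [0, 0, 0], "twist": [0, 0, 0]}, {"linear": [0, 0, 0], "twist": [0, 0, 0]}, {"linear": [0, 0, 0], "twist": [0, 0, 0]}, {"linear": [0, 0, 0], "twist": [0, 0, 0]}], hand=-1, newtons=50)

```text
time: 4.7
eef_pos: [0.4687, -0.3605, 0.1541]
tcp_rot: [-1.521, 1.57, 2.782]
contact_force: [0.5, -0.8, -1.1]
gripper_width: 0.0217
```

```bash
python3 - <<'E'
from plan import *
from workcell import manip
t,s=cur();print(s["eef_pos"],t[:3,:3].round(3).tolist(),s["contact_force"],s["gripper_width"])
a=manip.get_image("wrist");b=manip.get_image("scene");c=manip.get_image("side")
pickle.dump((a,b,c,s),open("d5.pkl","wb"))
cv2.imwrite("pics/z5.png",np.hstack([cv2.resize(b["frame"][40:190,190:310,::-1],None,fx=3,fy=3),cv2.resize(a["frame"][100:250,240:390,::-1],None,fx=2.4,fy=3)]))
C=wristcloud(a,s);H=cv2.cvtColor(a["frame"],cv2.COLOR_RGB2HSV)
m=(H[...,0]<14)&(H[...,1]>120)&(abs(C[...,2]-.225)<.008)&(C[...,1]<-.2)
print(m.sum(),cv2.minAreaRect((C[m][:,:2]*1000).astype(np.float32)),np.median(C[m][:,2]))
E
```

```text
[ 0.46865887 -0.36046636  0.15408389] [[-0.001, 0.917, -0.398], [0.0, -0.398, -0.917], [-1.0, -0.001, 0.0]] [ 0.48408548 -0.7665466  -1.14600294] 0.02170710546861782
8273 ((468.361572265625, -360.8910217285156), (118.79447174072266, 22.226499557495117), 66.61962890625) 0.2238381650654515
```

View pics/z5.png

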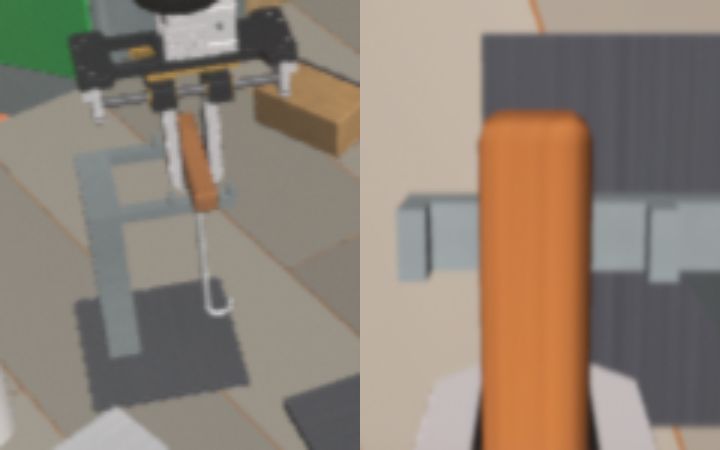

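>>> send_rows(moves=[{"linear": [0, 0, 0], "twist": [0, 0, 0]}, {"linear": [-0.02, 0, 0], "twist": [0, 0, 0]}, {"linear": [-0.03, 0, 0], "twist": [0, 0, 0]}, {"linear": [-0.03, 0, 0], "twist": [0, 0, 0]}, {"linear": [0, -0.05, 0], "twist": [0, 0, 0]}, {"linear": [0, -0.08, 0], "twist": [0, 0, 0]}, {"linear": [0, -0.08, 0], "twist": [0, 0, 0]}, {"linear": [-0.06, -0.02, 0], "twist": [0, 0, 0]}, {"linear": [-0.09, 0, 0], "twist": [0, 0, 0]}, {"linear": [-0.09, 0, 0], "twist": [0, 0, 0]}, {"linear": [-0.06, 0, 0], "twist": [0, 0, 0]}, {"linear": [0, 0, 0], "twist": [0, 0, 0]}])

```text
time: 6.05
eef_pos: [0.3569, -0.3105, 0.3543]
tcp_rot: [-1.85, 1.566, 2.453]
contact_force: [0.0, 0.3, -1.8]
gripper_width: 0.0215
```

```bash
sed -i 's/g=0.057/g=0.061/' plan.py; cat >> plan.py <<'E'
O=np.array([.5796,.2323,0.]);YR=9.85;RR=R.from_euler('z',YR,degrees=True).as_matrix()
def well(y,s,u):
    "rack-left coords: rack y, off low wall s, up well u (m) -> world"
    p=np.array([.035,0,.018])+s*np.array([.848,0,.53])+u*np.array([-.53,0,.848]);p[1]=y
    return O+RR@p
def inwell(p):
    q=RR.T@(np.asarray(p)-O);return q[1],.848*(q[0]-.035)+.53*(q[2]-.018),-.53*(q[0]-.035)+.848*(q[2]-.018)
def hookpose(bend,yaw,tilt):
    H=hookR(yaw,tilt);return pose(H,np.asarray(bend)-H@np.array([-.011,0,-.185]))
def bendof(t):
    Rt=t[:3,:3];H=np.stack([Rt[:,1],-Rt[:,2],-Rt[:,0]],1);return t[:3,3]-.061*Rt[:,0]+H@np.array([-.011,0,-.185]),H
E
python3 - <<'E'
from plan import *
from workcell import manip
t,s=cur();print(s["eef_pos"],s["gripper_width"],s["contact_force"],s["joint_positions"])
b=manip.get_image("scene");c=manip.get_image("side")
print(bendof(t)[0])
p=bendof(t)[0];print(proj(b,p),proj(c,p))
pickle.dump((b,c,s),open("d6.pkl","wb"))
cv2.imwrite("pics/s6.png",b["frame"][:,:,::-1]);cv2.imwrite("pics/sd6.png",c["frame"][:,:,::-1])
# pre-insert over left well: bend above roof lip
for u in (.19,.012):
  for sv in (.065,.04):
    T1=hookpose(well(.0545,sv,u),YR,32);print(u,sv,"tcp",T1[:3,3])
rows(t,hookpose(well(.0545,.065,.21),YR,32),14)
E
```

```text
[ 0.35689832 -0.31047243  0.35426469] 0.021471509675852086 [ 0.04501243  0.26884721 -1.77628194] [-7.93057737e-01  5.71219625e-02  1.37848157e+00 -5.15518672e-04
  1.71085689e+00 -3.83439705e-01]
[ 0.34634009 -0.30570529  0.23031793]
[304.61984133  81.91969096] [440.11847747 135.02050495]
0.19 0.065 tcp [0.50430234 0.27454156 0.32455708]
0.19 0.04 tcp [0.48341485 0.27091489 0.31130708]
0.012 0.065 tcp [0.59725167 0.29068024 0.17361308]
0.012 0.04 tcp [0.57636418 0.28705357 0.16036308]
14 rows  linear [0.0062, 0.0066, -0.0863] twist [-0.0258, 0.0073, 0.0249] mm/row 43.4 deg/row 3.3
```

View pics/s6.png

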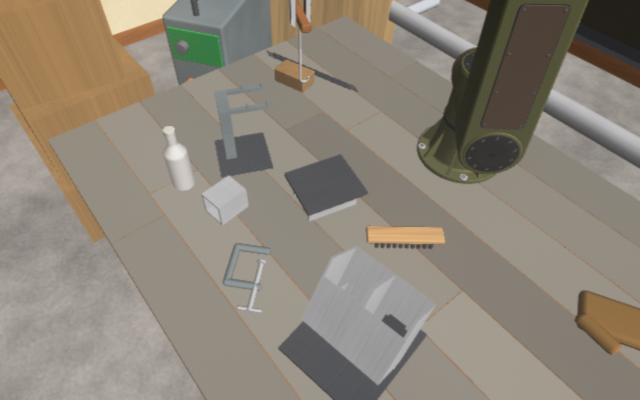

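```bash
python3 - <<'E'
from plan import *
t,s=cur();T1=hookpose(well(.0545,.068,.22),YR,32)
L=np.real(logm(np.linalg.inv(t)@T1))
for k in range(0,15,2):
    q=t@expm(L*k/14);b,_=bendof(q);print(k,b.round(3),q[:3,3].round(3))
rows(t,T1,14)
E
```

```text
0 [ 0.345 -0.305  0.226] [ 0.356 -0.31   0.35 ]
2 [ 0.394 -0.229  0.222] [ 0.396 -0.233  0.347]
4 [ 0.437 -0.15   0.221] [ 0.428 -0.153  0.345]
6 [ 0.473 -0.068  0.223] [ 0.455 -0.07   0.346]
8 [0.503 0.017 0.226] [0.475 0.014 0.347]
10 [0.525 0.104 0.23 ] [0.487 0.099 0.349]
12 [0.54  0.192 0.236] [0.493 0.186 0.351]
14 [0.547 0.282 0.241] [0.491 0.272 0.352]
14 rows  linear [0.0042, 0.0069, -0.0862] twist [-0.0258, 0.0071, 0.0251] mm/row 43.3 deg/row 3.3
```

>>> send_rows(moves=[{"linear": [0, 0.007, -0.086], "twist": [-0.026, 0.007, 0.025]}, {"linear": [0, 0.007, -0.086], "twist": [-0.026, 0.007, 0.025]}, {"linear": [0.004, 0.007, -0.086], "twist": [-0.026, 0.007, 0.025]}, {"linear": [0.004, 0.007, -0.086], "twist": [-0.026, 0.007, 0.025]}, {"linear": [0.004, 0.007, -0.086], "twist": [-0.026, 0.007, 0.025]}, {"linear": [0.004, 0.007, -0.086], "twist": [-0.026, 0.007, 0.025]}, {"linear": [0.004, 0.007, -0.086], "twist": [-0.026, 0.007, 0.025]}, {"linear": [0.004, 0.007, -0.086], "twist": [-0.026, 0.007, 0.025]}, {"linear": [0.004, 0.007, -0.086], "twist": [-0.026, 0.007, 0.025]}, {"linear": [0.004, 0.007, -0.086], "twist": [-0.026, 0.007, 0.025]}, {"linear": [0.004, 0.007, -0.086], "twist": [-0.026, 0.007, 0.025]}, {"linear": [0.004, 0.007, -0.06], "twist": [-0.026, 0.007, 0.025]}])

```text
time: 7.35
eef_pos: [0.4876, 0.1895, 0.3312]
tcp_rot: [1.639, 1.11, 0.166]
contact_force: [2.0, 0.2, -2.8]
gripper_width: 0.0216
```

```bash
python3 - <<'E'
from plan import *
t,s=cur();b,H=bendof(t);print(s["eef_pos"],b,inwell(b),s["gripper_width"],s["joint_positions"])
rows(t,hookpose(well(.0545,.068,.22),YR,32),4)
E
```

```text
[0.48756588 0.18946879 0.33124673] [0.53209059 0.19768068 0.21528503] (np.float64(-0.025981591619845184), np.float64(0.030164854802022023), np.float64(0.21379533795555997)) 0.02157785636781239 [ 0.34854827 -0.14391938  1.6944975  -0.08901446  1.13870805  0.26941562]
4 rows  linear [-0.0048, 0.0108, -0.041] twist [-0.0117, 0.001, 0.0156] mm/row 21.3 deg/row 1.8
```

>>> send_rows(moves=[{"linear": [-0.006, 0.011, -0.041], "twist": [-0.012, 0.001, 0.016]}, {"linear": [-0.005, 0.011, -0.041], "twist": [-0.012, 0.001, 0.016]}, {"linear": [-0.005, 0.011, -0.041], "twist": [-0.012, 0.001, 0.016]}, {"linear": [-0.005, 0.01, -0.036], "twist": [-0.012, 0.001, 0.016]}, {"linear": [0, 0, 0], "twist": [0, 0, 0]}])

```text
time: 7.85
eef_pos: [0.486, 0.2759, 0.3392]
tcp_rot: [1.556, 1.023, 0.172]
contact_force: [1.4, -0.2, -1.6]
gripper_width: 0.0219
```

```bash
python3 - <<'E'
from plan import *
from workcell import manip
t,s=cur();b,H=bendof(t);print(s["eef_pos"],b,inwell(b),s["contact_force"])
rows(t,hookpose(well(.0545,.068,.20),YR,32),1)
a=manip.get_image("wrist");bb=manip.get_image("scene");c=manip.get_image("side")
pickle.dump((a,bb,c,s),open("d7.pkl","wb"))
cv2.imwrite("pics/w7.png",a["frame"][:,:,::-1]);cv2.imwrite("pics/s7.png",bb["frame"][:,:,::-1]);cv2.imwrite("pics/sd7.png",c["frame"][:,:,::-1])
for k in (bb,c): print(proj(k,b),proj(k,b+H@[.011,0,.185]))
E
```

```text
[0.48601056 0.2758863  0.33924186] [0.54038877 0.28519626 0.22764735] (np.float64(0.058824356045539594), np.float64(0.05634562227556094), np.float64(0.21201062527642414)) [ 1.39543997 -0.23844652 -1.62850222]
1 rows  linear [0.0235, 0.0207, 0.0092] twist [0.0096, -0.0002, 0.0069] mm/row 16.3 deg/row 1.1
[419.36378476 279.20924447] [468.42067113 194.84033031]
[214.42742534 236.13474717] [255.45850847 157.59406202]
```

View pics/w7.png

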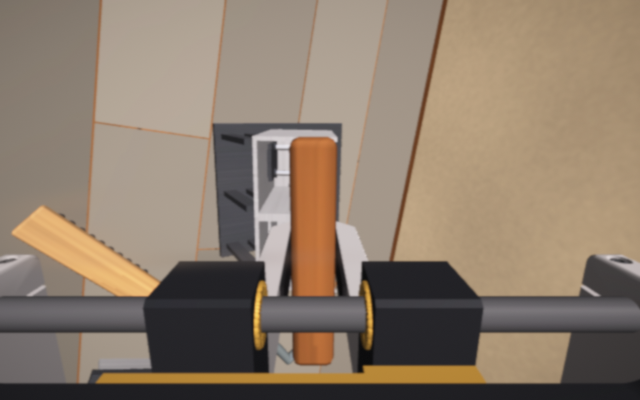

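View pics/s7.png

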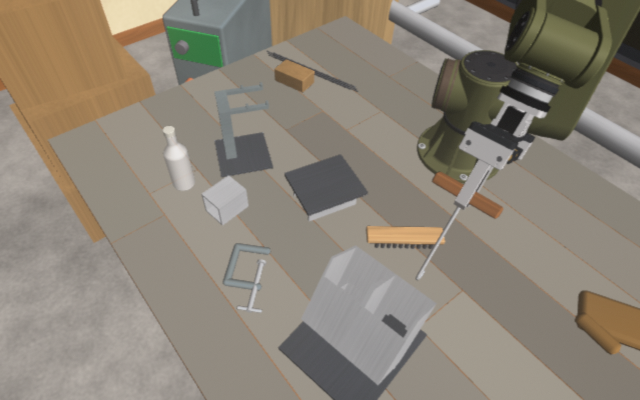

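View pics/sd7.png

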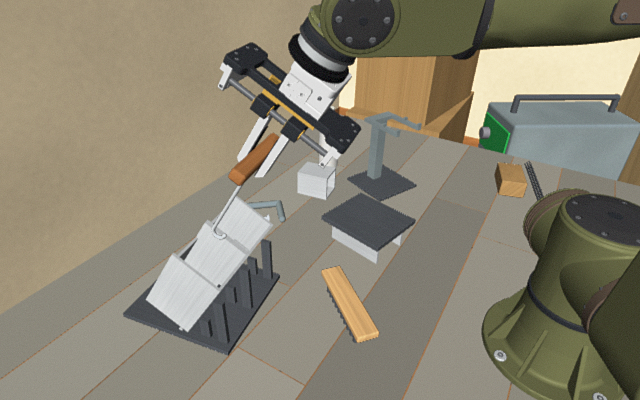

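```bash
python3 - <<'E'
from plan import *
a,b,c,s=pickle.load(open("d7.pkl","rb"))
cv2.imwrite("pics/z7.png",cv2.resize(a["frame"][115:265,205:350,::-1],None,fx=4,fy=4,interpolation=cv2.INTER_CUBIC))
C=wristcloud(a,s)
for (u,v) in [(283,150),(283,170),(283,180),(268,160),(262,160),(270,205),(264,140),(279,160),(286,160),(270,240),(262,230)]:
    print((u,v),np.round(inwell(C[v,u]),3),a["frame"][v,u])
E
```

```text
(283, 150) [ 0.067  0.015 -0.001] [167 161 162]
(283, 170) [ 0.034  0.015 -0.   ] [202 198 202]
(283, 180) [ 0.017  0.015 -0.   ] [205 199 200]
(268, 160) [0.062 0.001 0.079] [81 79 84]
(262, 160) [ 0.067 -0.001  0.118] [115 111 112]
(270, 205) [0.006 0.009 0.121] [189 183 185]
(264, 140) [0.097 0.009 0.161] [182 177 178]
(279, 160) [ 0.051  0.008 -0.   ] [202 197 198]
(286, 160) [ 0.051  0.02  -0.001] [210 204 205]
(270, 240) [0.069 0.048 0.404] [205 196 196]
(262, 230) [-0.027 -0.001  0.13 ] [116 112 113]
```

View pics/z7.png

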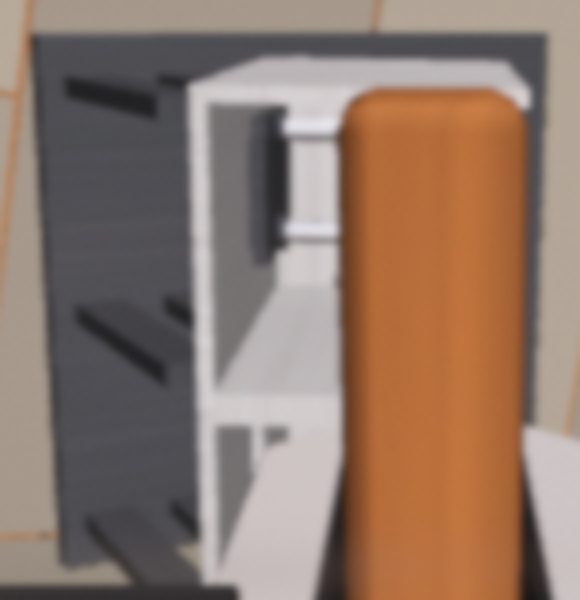

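```bash
python3 - <<'E'
from plan import *
a,b,c,s=pickle.load(open("d7.pkl","rb"))
M=T(rpy(s["tcp_rot"]),s["eef_pos"])@np.asarray(a["mount"]);K=a["camera_matrix"]
up=RR@np.array([-.53,0,.848]);p0=well(0,0,.043)
g=a["frame"].astype(int).sum(2)
for u in (278,281,284,287):
    print(u,g[138:182,u].tolist())
    for v in (146,147,172,173):
        r=M[:3,:3]@np.array([(u-K[0,2])/K[0,0],(v-K[1,2])/K[1,1],1]);k=up@(p0-M[:3,3])/(up@r);print((u,v),np.round(inwell(M[:3,3]+k*r),4),end=" ")
    print()
C=wristcloud(a,s)
print([np.round(inwell(C[v,281]),3).tolist() for v in range(143,178)])
for v in range(138,186,3): print(v,np.round(inwell(C[v,272]),3),end=";")
E
```

```text
278 [630, 630, 624, 609, 600, 605, 630, 669, 675, 633, 520, 430, 467, 517, 530, 532, 530, 530, 530, 528, 528, 528, 528, 528, 527, 527, 526, 525, 525, 525, 534, 555, 596, 645, 651, 587, 487, 477, 549, 595, 610, 616, 617, 618]
(278, 146) [0.0784 0.0117 0.043 ] (278, 147) [0.0768 0.0117 0.043 ] (278, 172) [0.038  0.0113 0.043 ] (278, 173) [0.0364 0.0113 0.043 ] 
281 [630, 630, 626, 618, 614, 618, 638, 670, 676, 639, 532, 439, 491, 576, 607, 612, 613, 610, 612, 612, 611, 613, 611, 610, 612, 610, 610, 611, 611, 610, 607, 605, 619, 657, 664, 605, 496, 474, 558, 604, 613, 615, 613, 614]
(281, 146) [0.0784 0.0163 0.043 ] (281, 147) [0.0769 0.0163 0.043 ] (281, 172) [0.038 0.016 0.043] (281, 173) [0.0365 0.016  0.043 ] 
284 [630, 630, 626, 620, 614, 617, 640, 672, 679, 644, 538, 442, 495, 577, 607, 610, 611, 608, 608, 608, 607, 607, 607, 606, 607, 605, 606, 606, 604, 607, 604, 593, 600, 650, 666, 613, 505, 471, 553, 599, 606, 608, 607, 610]
(284, 146) [0.0785 0.0209 0.043 ] (284, 147) [0.077  0.0209 0.043 ] (284, 172) [0.0381 0.0207 0.043 ] (284, 173) [0.0365 0.0206 0.043 ] 
287 [623, 625, 62
[... 844 characters left out ...]
0.001], [0.042, 0.011, -0.002], [0.041, 0.011, -0.0], [0.039, 0.011, -0.001], [0.129, 0.07, 0.554], [0.036, 0.012, 0.001], [0.034, 0.011, -0.001], [0.039, 0.016, 0.042], [0.038, 0.016, 0.043], [0.037, 0.016, 0.044], [0.035, 0.016, 0.043], [0.033, 0.016, 0.041], [0.023, 0.011, -0.001], [0.021, 0.011, -0.002]]
138 [0.099 0.018 0.159];141 [ 0.083 -0.001  0.014];144 [0.083 0.005 0.06 ];147 [0.078 0.005 0.061];150 [0.074 0.005 0.063];153 [0.07  0.005 0.063];156 [0.065 0.005 0.063];159 [0.061 0.005 0.065];162 [0.057 0.005 0.064];165 [0.052 0.005 0.064];168 [0.048 0.005 0.064];171 [0.043 0.005 0.065];174 [0.039 0.005 0.064];177 [0.034 0.005 0.066];180 [0.03  0.005 0.066];183 [ 0.016 -0.001  0.021];
```

```bash
python3 - <<'E'
from plan import *
a,b,c,s=pickle.load(open("d7.pkl","rb"))
t=T(rpy(s["tcp_rot"]),s["eef_pos"]);bd,H=bendof(t);o=bd-H@[-.011,0,-.185]
print(H.round(3))
tiles=[]
for im,(u0,v0) in ((b,(395,200)),(c,(190,150))):
    f=im["frame"][v0:v0+100,u0:u0+75,::-1].copy();f=cv2.resize(f,None,fx=5,fy=5,interpolation=cv2.INTER_CUBIC)
    for p in ([0,0,-.022],[0,0,-.1],[0,0,-.174],[-.011,0,-.185],[-.022,0,-.174],[-.022,0,-.169]):
        q=(proj(im,o+H@np.array(p))-[u0,v0]+.5)*5;cv2.circle(f,tuple(q.astype(int)),3,(0,0,255),1)
    tiles.append(f)
cv2.imwrite("pics/z7b.png",np.hstack(tiles))
E
```

```text
[[ 0.839 -0.184 -0.513]
 [ 0.161  0.983 -0.089]
 [ 0.521 -0.008  0.854]]
```

View pics/z7b.png

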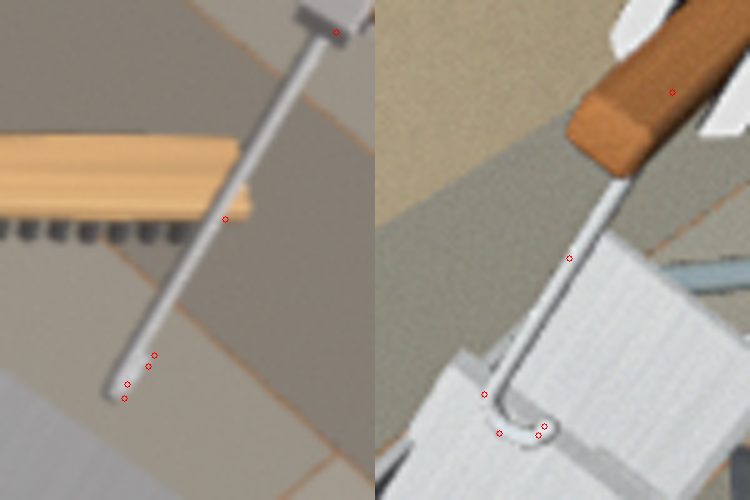

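```bash
cat > rod.py <<'E'
from plan import *
def rod(ims,t):
    bd,H=bendof(t);o=bd-H@[-.011,0,-.185]
    for n,im in ims:
        C=cloud(im).reshape(-1,3);q=(C-o)@H
        for lo,hi in ((-.09,-.03),(-.13,-.09),(-.168,-.13)):
            m=(q[:,2]>lo)&(q[:,2]<hi)&(abs(q[:,0]-0)<.010)&(abs(q[:,1])<.02)
            if m.sum()>4: print(n,(lo,hi),m.sum(),"rod surf x,y med",np.median(q[m],0).round(4))
        m=(abs(q[:,0]+.011)<.02)&(abs(q[:,1])<.02)&(q[:,2]<-.168)&(q[:,2]>-.2)
        if m.sum()>4: print(n,"bend",m.sum(),"min",np.percentile(q[m],[3,50,97],axis=0).round(4).tolist())
        cam=(np.asarray(im["xyz"])-o)@H;cam/=np.linalg.norm(cam);print(n,"cam dir in hook",cam.round(2))
if __name__=="__main__":
    a,b,c,s=pickle.load(open("d7.pkl","rb"));rod((("scene",b),("side",c)),T(rpy(s["tcp_rot"]),s["eef_pos"]))
E
python3 rod.py
```

```text
scene (-0.09, -0.03) 123 rod surf x,y med [ 0.0025 -0.0041 -0.0598]
scene (-0.13, -0.09) 75 rod surf x,y med [ 0.0021 -0.0043 -0.1101]
scene (-0.168, -0.13) 69 rod surf x,y med [ 0.0022 -0.0042 -0.1488]
scene bend 41 min [[-0.0203, -0.007, -0.1849], [-0.0012, -0.0034, -0.1764], [0.0039, -0.0019, -0.1694]]
scene cam dir in hook [0.95 0.14 0.26]
side (-0.09, -0.03) 58 rod surf x,y med [-0.0013 -0.0017 -0.0755]
side (-0.13, -0.09) 72 rod surf x,y med [-0.0015 -0.0017 -0.1092]
side (-0.168, -0.13) 59 rod surf x,y med [-0.0014 -0.0017 -0.1489]
side bend 76 min [[-0.0249, -0.0052, -0.1853], [-0.0119, -0.002, -0.1794], [0.0003, -0.0003, -0.1691]]
side cam dir in hook [-0.12  0.77  0.63]
```

```bash
python3 - <<'E'
from plan import *
from rod import rod
from workcell import manip
t,s=cur();b,H=bendof(t);print(s["eef_pos"],inwell(b))
bb=manip.get_image("scene");c=manip.get_image("side")
rod((("scene",bb),("side",c)),t)
t,s=cur();b,H=bendof(t);print(s["eef_pos"],inwell(b))
rows(t,hookpose(well(.0555,.070,.20),YR,32),2)
E
```

```text
[0.48669273 0.27392509 0.34004318] (np.float64(0.05665584870825907), np.float64(0.05706641852054406), np.float64(0.21251085799090952))
scene (-0.09, -0.03) 124 rod surf x,y med [ 0.0026 -0.0032 -0.0596]
scene (-0.13, -0.09) 76 rod surf x,y med [ 0.003  -0.0033 -0.1106]
scene (-0.168, -0.13) 67 rod surf x,y med [ 0.0026 -0.0032 -0.1501]
scene bend 42 min [[-0.0211, -0.0063, -0.1856], [-0.0014, -0.0025, -0.1765], [0.004, -0.0009, -0.1689]]
scene cam dir in hook [0.95 0.15 0.26]
side (-0.09, -0.03) 59 rod surf x,y med [-0.0013 -0.0002 -0.074 ]
side (-0.13, -0.09) 73 rod surf x,y med [-0.0009 -0.0003 -0.1093]
side (-0.168, -0.13) 61 rod surf x,y med [-9.000e-04 -1.000e-04 -1.489e-01]
side bend 75 min [[-0.0239, -0.0034, -0.1854], [-0.0112, -0.0003, -0.1792], [0.0008, 0.0016, -0.1691]]
side cam dir in hook [-0.13  0.77  0.62]
[0.48709084 0.2736784  0.34101158] (np.float64(0.05635890724452979), np.float64(0.05807632052586938), np.float64(0.2131267550059624))
2 rows  linear [0.0129, 0.0109, 0.0012] twist [0.0036, 0.0003, 0.0029] mm/row 8.5 deg/row 0.4
```

>>> send_rows(moves=[{"linear": [0.013, 0.009, 0], "twist": [0.0036, 0, 0.003]}, {"linear": [0.013, 0.009, 0], "twist": [0.0036, 0, 0.003]}, {"linear": [0, 0, 0], "twist": [0, 0, 0]}])

```text
time: 8.4
eef_pos: [0.5031, 0.2748, 0.3338]
tcp_rot: [1.571, 1.012, 0.168]
contact_force: [0.3, -0.3, -2.9]
gripper_width: 0.0215
```

```bash
python3 - <<'E'
from plan import *
t,s=cur();b,H=bendof(t);print(inwell(b),s["contact_force"])
rows(t,hookpose(well(.0565,.067,.10),YR,32),5)
rows(t,hookpose(well(.0565,.067,.012),YR,32),8)
E
```

```text
(np.float64(0.05477267147470627), np.float64(0.06899419799264558), np.float64(0.19846383066639078)) [ 0.32566625 -0.26429939 -2.92230411]
5 rows  linear [0.0394, -0.0008, -0.0007] twist [-0.0004, 0.0003, -0.0001] mm/row 19.7 deg/row 0.0
8 rows  linear [0.0466, -0.0005, -0.0004] twist [-0.0003, 0.0002, -0.0] mm/row 23.3 deg/row 0.0
```

>>> send_rows(moves=[{"linear": [0.039, -0.0008, -0.0007], "twist": [0, 0, 0]}, {"linear": [0.039, -0.0008, -0.0007], "twist": [0, 0, 0]}, {"linear": [0.039, -0.0008, -0.0007], "twist": [0, 0, 0]}, {"linear": [0.039, -0.0008, -0.0007], "twist": [0, 0, 0]}, {"linear": [0.039, -0.0008, -0.0007], "twist": [0, 0, 0]}])

```text
time: 8.9
eef_pos: [0.5551, 0.2846, 0.2498]
tcp_rot: [1.574, 1.008, 0.169]
contact_force: [0.6, 0.1, -2.0]
gripper_width: 0.0216
```

```bash
python3 - <<'E'
from plan import *
t,s=cur();b,H=bendof(t);print(inwell(b),s["contact_force"],H.round(3).tolist())
rows(t,hookpose(well(.0565,.067,.012),YR,32),5)
E
```

```text
(np.float64(0.05564590842523368), np.float64(0.06990317282670239), np.float64(0.09915597794944575)) [ 0.56794602  0.09059038 -1.99866658] [[0.834, -0.166, -0.526], [0.139, 0.986, -0.09], [0.534, 0.002, 0.846]]
5 rows  linear [0.0349, -0.001, -0.0003] twist [-0.0007, 0.0002, -0.0006] mm/row 17.4 deg/row 0.1
```

>>> send_rows(moves=[{"linear": [0.035, -0.0016, -0.0005], "twist": [0, 0, 0]}, {"linear": [0.035, -0.0016, -0.0005], "twist": [0, 0, 0]}, {"linear": [0.035, -0.0016, -0.0005], "twist": [0, 0, 0]}, {"linear": [0.035, -0.001, -0.0005], "twist": [0, 0, 0]}, {"linear": [0.028, -0.001, 0], "twist": [0, 0, 0]}])

```text
time: 9.4
eef_pos: [0.5987, 0.2917, 0.1718]
tcp_rot: [1.573, 1.01, 0.166]
contact_force: [-0.3, -0.6, -2.1]
gripper_width: 0.0215
```

```bash
python3 - <<'E'
from plan import *
t,s=cur();b,H=bendof(t);print(inwell(b),s["contact_force"])
rows(t,hookpose(well(.0565,.038,.012),YR,32),3)
E
```

```text
(np.float64(0.05492856690997321), np.float64(0.06566039115687101), np.float64(0.00962171463787495)) [-0.33596377 -0.59540213 -2.09477144]
3 rows  linear [-0.0016, -0.0182, -0.0008] twist [-0.0015, 0.0006, -0.0005] mm/row 9.2 deg/row 0.2
```

>>> send_rows(moves=[{"linear": [-0.001, -0.016, -0.0012], "twist": [-0.0015, 0, 0]}, {"linear": [-0.001, -0.018, -0.0012], "twist": [-0.0015, 0, 0]}, {"linear": [0, -0.018, -0.0012], "twist": [-0.0015, 0, 0]}, {"linear": [0, 0, 0], "twist": [0, 0, 0]}])

```text
time: 9.8
eef_pos: [0.5739, 0.2889, 0.1565]
tcp_rot: [1.564, 1.012, 0.165]
contact_force: [0.6, -0.1, -2.5]
gripper_width: 0.0213
```

```bash
python3 - <<'E'
from plan import *
from workcell import manip
t,s=cur();b,H=bendof(t);print(inwell(b),s["contact_force"],s["wrist_torque"],H.round(3).tolist())
rows(t,hookpose(well(.0565,.039,.012),YR,32),1)
a=manip.get_image("wrist");bb=manip.get_image("scene");c=manip.get_image("side");pickle.dump((a,bb,c,s),open("d8.pkl","wb"))
cv2.imwrite("pics/z8.png",np.vstack([cv2.resize(a["frame"][60:260,160:360,::-1],None,fx=3,fy=2.5),]))
E
```

```text
(np.float64(0.05624772942688654), np.float64(0.03618146116229658), np.float64(0.009834559942860746)) [ 0.57500068 -0.06971872 -2.50809747] [-0.08170093  0.4313344   0.04689684] [[0.835, -0.169, -0.523], [0.145, 0.986, -0.087], [0.53, -0.003, 0.848]]
1 rows  linear [-0.0043, 0.0057, 0.0005] twist [0.0002, 0.0025, -0.0001] mm/row 3.6 deg/row 0.2
```

View pics/z8.png

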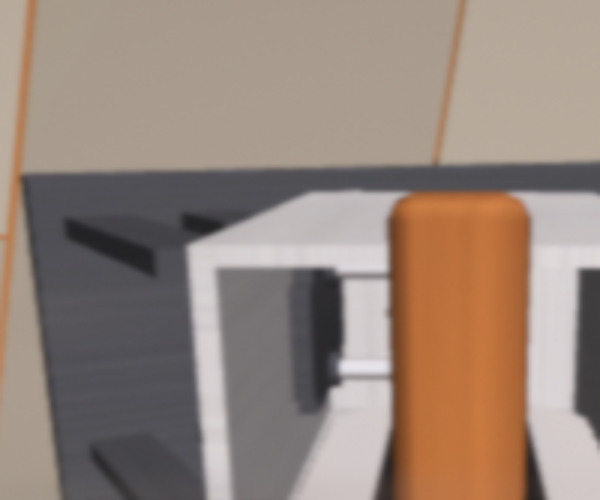

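>>> send_rows(moves=[{"linear": [-0.006, 0.006, 0], "twist": [0, 0.0025, 0]}, {"linear": [-0.012, 0.001, 0], "twist": [0, 0, 0]}, {"linear": [-0.016, 0, 0], "twist": [0, 0, 0]}, {"linear": [-0.02, 0, 0], "twist": [0, 0, 0]}, {"linear": [-0.02, 0, 0], "twist": [0, 0, 0]}])

```text
time: 10.45
eef_pos: [0.5593, 0.2863, 0.1946]
tcp_rot: [1.573, 1.007, 0.174]
contact_force: [7.2, 0.8, -3.8]
gripper_width: 0.0215
```

```bash
python3 - <<'E'
from plan import *
from workcell import manip
t,s=cur();b,H=bendof(t);print(inwell(b),s["contact_force"],s["wrist_torque"])
rows(t,hookpose(well(.0560,.042,.08),YR,32),4)
a=manip.get_image("wrist");bb=manip.get_image("scene");c=manip.get_image("side");pickle.dump((a,bb,c,s),open("d9.pkl","wb"))
cv2.imwrite("pics/z9.png",np.hstack([cv2.resize(a["frame"][80:260,160:360,::-1],None,fx=2,fy=2.5),cv2.resize(bb["frame"][240:360,300:440,::-1],None,fx=2.8,fy=3.75)]))
E
```

```text
(np.float64(0.056868397664359166), np.float64(0.04444261496728981), np.float64(0.04997310637592646)) [ 7.21026834  0.84426382 -3.76112365] [ 0.26029544 -1.82414197 -0.01885587]
4 rows  linear [-0.015, -0.0008, 0.0003] twist [-0.0001, -0.0002, -0.0008] mm/row 7.5 deg/row 0.1
```

View pics/z9.png

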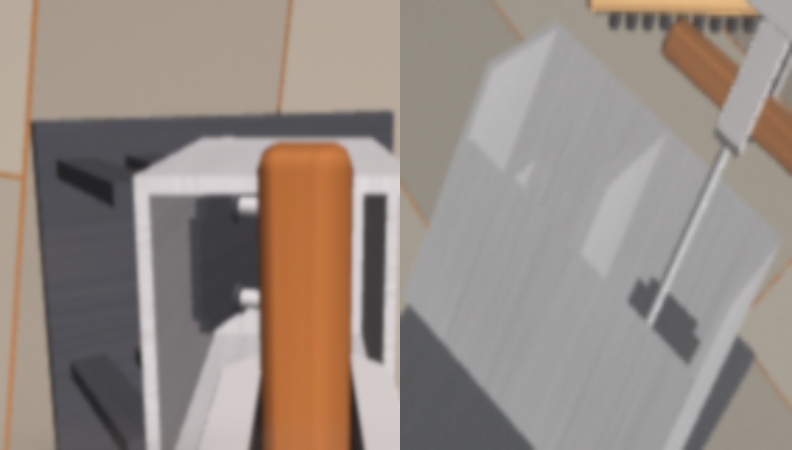

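>>> send_rows(moves=[{"linear": [0, 0, 0], "twist": [0, 0, 0]}, {"linear": [-0.01, 0, 0], "twist": [0, 0, 0]}, {"linear": [-0.015, 0, 0], "twist": [0, 0, 0]}])

```text
time: 10.9
eef_pos: [0.5541, 0.2858, 0.2103]
tcp_rot: [1.577, 0.998, 0.178]
contact_force: [6.2, 0.8, -1.6]
gripper_width: 0.022
```

```bash
python3 - <<'E'
from plan import *
from workcell import manip
t,s=cur();b,H=bendof(t);print(inwell(b),s["contact_force"],s["wrist_torque"])
a=manip.get_image("wrist")
for (u,v) in [(262,165),(268,140),(270,195),(275,170),(262,190)]:
    print((u,v),np.round(inwell(wristcloud(a,s)[v,u]),3))
cv2.imwrite("pics/z10.png",cv2.resize(a["frame"][80:260,180:360,::-1],None,fx=3,fy=3))
E
```

```text
(np.float64(0.05745985693940921), np.float64(0.04952145626423371), np.float64(0.06592747217655531)) [ 6.19324803  0.83726627 -1.60658747] [ 0.12798714 -1.37421278 -0.05732938]
(262, 165) [0.076 0.009 0.075]
(268, 140) [0.101 0.016 0.08 ]
(270, 195) [0.043 0.015 0.068]
(275, 170) [0.068 0.02  0.06 ]
(262, 190) [0.05  0.008 0.077]
```

View pics/z10.png

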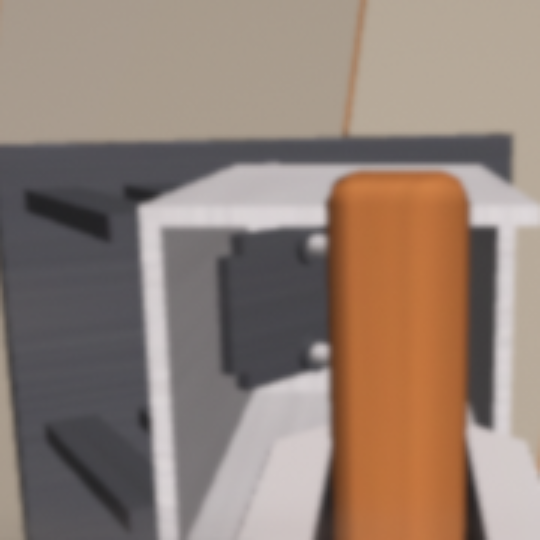

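```bash
python3 - <<'E'
from plan import *
t,s=cur();b,H=bendof(t);print(inwell(b),s["contact_force"],s["wrist_torque"])
rows(t,hookpose(well(.0560,.062,.072),YR,32),3)
E
```

```text
(np.float64(0.05770786244633809), np.float64(0.05045325540582), np.float64(0.06726407921307681)) [ 3.35218848  1.20725698 -1.28043403] [-0.01196522 -0.62617883 -0.15434741]
3 rows  linear [-0.003, 0.0091, 0.0008] twist [-0.0002, -0.0008, -0.0034] mm/row 4.8 deg/row 0.3
```

>>> send_rows(moves=[{"linear": [0, 0.009, 0.001], "twist": [0, 0, -0.003]}, {"linear": [0, 0.009, 0.001], "twist": [0, 0, -0.003]}, {"linear": [0, 0.006, 0], "twist": [0, 0, -0.003]}, {"linear": [0, 0, 0], "twist": [0, 0, 0]}])

```text
time: 11.35
eef_pos: [0.5634, 0.2862, 0.2178]
tcp_rot: [1.577, 1.016, 0.178]
contact_force: [0.5, -0.0, -5.2]
gripper_width: 0.0214
```

```bash
python3 - <<'E'
from plan import *
from workcell import manip
t,s=cur();b,H=bendof(t);print(inwell(b),s["contact_force"],s["wrist_torque"])
rows(t,hookpose(well(.0560,.062,.13),YR,32),5)
a=manip.get_image("wrist");C=wristcloud(a,s)
for (u,v) in [(255,170),(262,165),(268,140),(270,195),(275,170)]:
    print((u,v),np.round(inwell(C[v,u]),3))
cv2.imwrite("pics/z11.png",cv2.resize(a["frame"][80:260,180:360,::-1],None,fx=3,fy=3))
E
```

```text
(np.float64(0.05627927736265684), np.float64(0.05905354685699158), np.float64(0.0675919668125825)) [ 0.53345626 -0.01892099 -5.20522154] [-0.20678241  0.86560708  0.03776611]
5 rows  linear [-0.025, 0.0009, -0.0001] twist [-0.0001, -0.0004, 0.0005] mm/row 12.5 deg/row 0.1
(255, 170) [0.067 0.009 0.063]
(262, 165) [0.072 0.015 0.057]
(268, 140) [0.101 0.028 0.098]
(270, 195) [0.038 0.022 0.054]
(275, 170) [0.065 0.029 0.052]
```

View pics/z11.png

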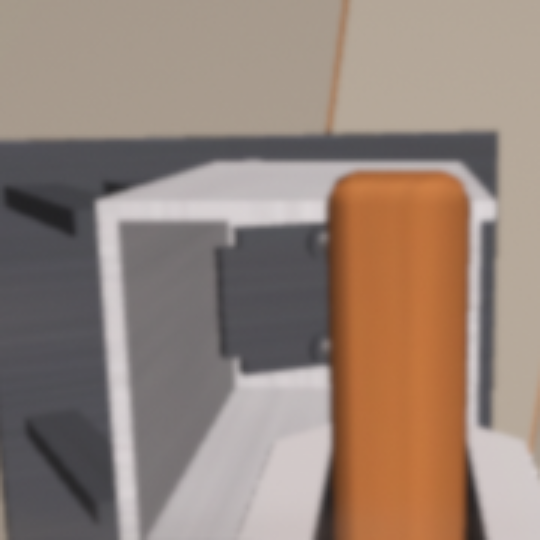

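>>> send_rows(moves=[{"linear": [-0.02, 0.001, 0], "twist": [0, 0, 0]}, {"linear": [-0.03, 0.001, 0], "twist": [0, 0, 0]}, {"linear": [-0.03, 0, 0], "twist": [0, 0, 0]}, {"linear": [-0.03, 0, 0], "twist": [0, 0, 0]}, {"linear": [-0.03, 0, 0], "twist": [0, 0, 0]}])

```text
time: 11.9
eef_pos: [0.524, 0.2788, 0.2797]
tcp_rot: [1.574, 1.021, 0.175]
contact_force: [-0.6, -0.6, -5.3]
gripper_width: 0.0216
```

```bash
python3 - <<'E'
from plan import *
t,s=cur();b,H=bendof(t);print(inwell(b),s["contact_force"],s["wrist_torque"])
rows(t,hookpose(well(.0560,.061,.21),YR,32),5)
E
```

```text
(np.float64(0.05551297275918316), np.float64(0.057191822259865646), np.float64(0.14144487327392624)) [-0.63779999 -0.63171741 -5.28185637] [-0.20544802  0.94870429 -0.00914592]
5 rows  linear [-0.0275, 0.0009, -0.0003] twist [-0.0001, -0.0002, 0.0011] mm/row 13.7 deg/row 0.1
```

>>> send_rows(moves=[{"linear": [-0.028, 0.002, 0], "twist": [0, 0, 0.001]}, {"linear": [-0.03, 0.002, 0], "twist": [0, 0, 0.001]}, {"linear": [-0.03, 0.001, 0], "twist": [0, 0, 0.001]}, {"linear": [-0.03, 0.001, 0], "twist": [0, 0, 0]}, {"linear": [-0.02, 0.001, 0], "twist": [0, 0, 0]}, {"linear": [0, 0, 0], "twist": [0, 0, 0]}])

```text
time: 12.5
eef_pos: [0.4864, 0.2724, 0.351]
tcp_rot: [1.581, 1.009, 0.182]
contact_force: [0.2, 0.2, -5.3]
gripper_width: 0.0216
```

```bash
python3 - <<'E'
from plan import *
from workcell import manip
t,s=cur();b,H=bendof(t);print(inwell(b),b,s["contact_force"],s["eef_pos"])
bb=manip.get_image("scene");c=manip.get_image("side")
cv2.imwrite("pics/z12.png",np.hstack([cv2.resize(bb["frame"][170:330,340:500,::-1],None,fx=2.5,fy=3),cv2.resize(c["frame"][130:290,150:310,::-1],None,fx=2.5,fy=3)]))
E
```

```text
(np.float64(0.05611253481524119), np.float64(0.0641973544705026), np.float64(0.22189227992202945)) [0.54225272 0.2827675  0.24018836] [ 0.16644202  0.16902952 -5.31578269] [0.48644827 0.27239043 0.35098177]
```

View pics/z12.png

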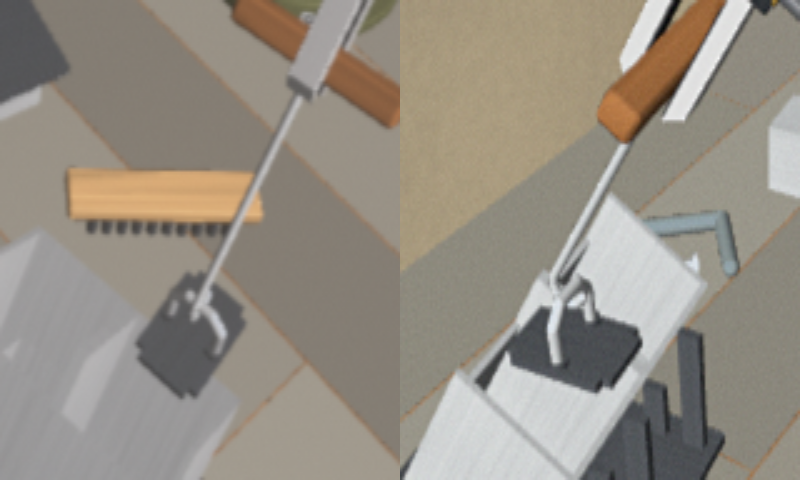

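```bash
python3 - <<'E'
from plan import *
t,s=cur();b,H=bendof(t);print(b)
t1=t.copy();t1[2,3]+=.0
# stage 1: go vertical slightly, up & toward robot
A=hookpose([.47,.20,.26],4,20);B=hookpose([.431,-.103,.22],-13,0)
rows(t,A,8);rows(A,B,14)
for X,Y in((t,A),(A,B)):
    L=np.real(logm(np.linalg.inv(X)@Y))
    for k in range(5):
        q=X@expm(L*k/4);print(bendof(q)[0].round(3),q[:3,3].round(3))
E
```

```text
[0.54234549 0.28250712 0.23818526]
8 rows  linear [-0.0136, -0.0094, 0.0169] twist [0.0073, -0.0039, -0.0167] mm/row 11.8 deg/row 1.7
14 rows  linear [0.0054, 0.0025, 0.0434] twist [0.0134, -0.0024, -0.0158] mm/row 21.9 deg/row 1.9
[0.542 0.283 0.238] [0.487 0.272 0.349]
[0.525 0.261 0.242] [0.475 0.253 0.356]
[0.507 0.24  0.247] [0.463 0.234 0.363]
[0.488 0.22  0.253] [0.45  0.216 0.371]
[0.47 0.2  0.26] [0.438 0.198 0.38 ]
[0.47 0.2  0.26] [0.438 0.198 0.38 ]
[0.47  0.123 0.25 ] [0.448 0.122 0.372]
[0.463 0.047 0.239] [0.453 0.046 0.363]
[ 0.45  -0.029  0.229] [ 0.45  -0.03   0.354]
[ 0.431 -0.103  0.22 ] [ 0.442 -0.105  0.344]
```

>>> send_rows(moves=[{"linear": [-0.02, 0.012, 0], "twist": [0, 0, 0]}, {"linear": [-0.03, 0.018, 0], "twist": [0, 0, 0]}, {"linear": [-0.02, 0.012, 0], "twist": [0, 0, 0]}, {"linear": [-0.014, -0.009, 0.015], "twist": [0.007, -0.004, -0.015]}, {"linear": [-0.014, -0.009, 0.017], "twist": [0.007, -0.004, -0.017]}, {"linear": [-0.014, -0.009, 0.017], "twist": [0.007, -0.004, -0.017]}, {"linear": [-0.014, -0.009, 0.017], "twist": [0.007, -0.004, -0.017]}, {"linear": [-0.012, -0.009, 0.017], "twist": [0.007, -0.004, -0.017]}, {"linear": [-0.01, -0.009, 0.018], "twist": [0.007, -0.004, -0.017]}, {"linear": [-0.006, -0.009, 0.022], "twist": [0.007, -0.004, -0.017]}, {"linear": [0, -0.009, 0.027], "twist": [0.007, -0.004, -0.017]}])

```text
time: 13.7
eef_pos: [0.4435, 0.1887, 0.4146]
tcp_rot: [1.556, 1.233, 0.057]
contact_force: [-0.2, -0.1, -5.7]
gripper_width: 0.0216
```

```bash
python3 - <<'E'
from plan import *
t,s=cur();b,H=bendof(t);print(b,t[:3,3],s["contact_force"],np.degrees(np.arccos(H[2,2])))
B=hookpose([.431,-.103,.23],-13,0)
rows(t,B,14)
E
```

```text
[0.4742195  0.19029432 0.29393851] [0.44353856 0.18870938 0.41457503] [-0.1992899  -0.06551618 -5.74125054] 19.356220154735148
14 rows  linear [0.0088, 0.001, 0.0422] twist [0.0134, -0.0021, -0.0153] mm/row 21.6 deg/row 1.8
```

>>> send_rows(moves=[{"linear": [0.006, 0, 0.036], "twist": [0.013, -0.002, -0.015]}, {"linear": [0.009, 0.001, 0.042], "twist": [0.013, -0.002, -0.015]}, {"linear": [0.009, 0.001, 0.042], "twist": [0.013, -0.002, -0.015]}, {"linear": [0.009, 0.001, 0.042], "twist": [0.013, -0.002, -0.015]}, {"linear": [0.009, 0.001, 0.042], "twist": [0.013, -0.002, -0.015]}, {"linear": [0.009, 0.001, 0.042], "twist": [0.013, -0.002, -0.015]}, {"linear": [0.009, 0.001, 0.042], "twist": [0.013, -0.002, -0.015]}, {"linear": [0.009, 0.001, 0.042], "twist": [0.013, -0.002, -0.015]}, {"linear": [0.009, 0.001, 0.042], "twist": [0.013, -0.002, -0.015]}, {"linear": [0.009, 0.001, 0.042], "twist": [0.013, -0.002, -0.015]}, {"linear": [0.009, 0.001, 0.036], "twist": [0.013, -0.002, -0.015]}, {"linear": [0.009, 0.001, 0.03], "twist": [0.013, -0.002, -0.015]}])

```text
time: 14.9
eef_pos: [0.4528, -0.062, 0.3668]
tcp_rot: [1.661, 1.518, -0.095]
contact_force: [0.3, 0.5, -5.3]
gripper_width: 0.0213
```

```bash
python3 - <<'E'
from plan import *
t,s=cur();b,H=bendof(t);print(b,t[:3,3],s["contact_force"],np.degrees(np.arccos(H[2,2])),s["joint_positions"])
B=hookpose([.431,-.103,.21],-13,0)
rows(t,B,4)
E
```

```text
[ 0.44854972 -0.0606261   0.24236912] [ 0.45283883 -0.06203055  0.36677423] [ 0.27826091  0.54183784 -5.29273926] 3.0218553276306475 [-0.22079303 -0.02138464  1.43138341  0.00664238  1.67926482 -0.0345416 ]
4 rows  linear [0.0163, -0.0016, 0.0225] twist [0.0066, -0.0009, -0.0083] mm/row 13.9 deg/row 1.0
```

>>> send_rows(moves=[{"linear": [0.014, -0.0016, 0.022], "twist": [0.0066, -0.001, -0.008]}, {"linear": [0.014, -0.0016, 0.022], "twist": [0.0066, -0.001, -0.008]}, {"linear": [0.014, -0.0016, 0.022], "twist": [0.0066, -0.001, -0.008]}, {"linear": [0.01, -0.0016, 0.016], "twist": [0.0066, -0.001, -0.008]}, {"linear": [0, 0, 0], "twist": [0, 0, 0]}, {"linear": [0, 0, 0], "twist": [0, 0, 0]}, {"linear": [0, 0, 0], "twist": [0, 0, 0]}])

```text
time: 15.6
eef_pos: [0.4426, -0.1055, 0.3387]
tcp_rot: [0.317, 1.569, -1.485]
contact_force: [-0.4, -0.4, -4.7]
gripper_width: 0.0216
```

```bash
python3 - <<'E'
from plan import *
from workcell import manip
t,s=cur();b,H=bendof(t);print(b,t[:3,3],s["contact_force"],H.round(3).tolist())
bb=manip.get_image("scene");c=manip.get_image("side");t,s=cur();pickle.dump((bb,c,s),open("d13.pkl","wb"))
b,H=bendof(t);print(b,proj(bb,b),proj(c,b))
for n,im in(("scene",bb),("side",c)):
    C=cloud(im);g=im["frame"].astype(int).sum(2)
    m=(C[...,2]>.13)&(C[...,2]<.195)&(np.hypot(C[...,0]-b[0],C[...,1]-b[1])<.07)&(g<300)
    P=C[m];print(n,m.sum(),P.mean(0).round(4),np.percentile(P[:,2],[5,95]).round(4),cv2.minAreaRect((P[:,:2]*1000).astype(np.float32)))
    A=np.c_[P[:,:2]-P[:,:2].mean(0),np.ones(len(P))];print("slope",np.linalg.lstsq(A,P[:,2],rcond=None)[0].round(3))
u,v=proj(bb,b).astype(int);x,y=proj(c,b).astype(int)
cv2.imwrite("pics/z13.png",np.hstack([cv2.resize(bb["frame"][v-60:v+100,u-80:u+80,::-1],None,fx=2.5,fy=3),cv2.resize(c["frame"][y-60:y+100,x-80:x+80,::-1],None,fx=2.5,fy=3)]))
E
```

```text
[ 0.43186462 -0.10313591  0.21470089] [ 0.44255902 -0.10548078  0.33870545] [-0.36736892 -0.43181272 -4.68344064] [[0.974, 0.229, -0.0], [-0.229, 0.974, 0.001], [0.0, -0.001, 1.0]]
[ 0.43188784 -0.10315902  0.21479802] [328.63208915 142.3108959 ] [373.02785241 164.82466975]
scene 446 [ 0.4369 -0.1001  0.1884] [0.1851 0.1921] ((433.2530822753906, -101.8259048461914), (56.70941162109375, 81.00203704833984), 75.4182357788086)
slope [-0.013  0.061  0.188]
side 420 [ 0.426  -0.0973  0.1866] [0.1831 0.1892] ((430.78082275390625, -102.91397094726562), (57.060157775878906, 80.37860870361328), 75.46092224121094)
slope [-0.019  0.003  0.187]
```

View pics/z13.png

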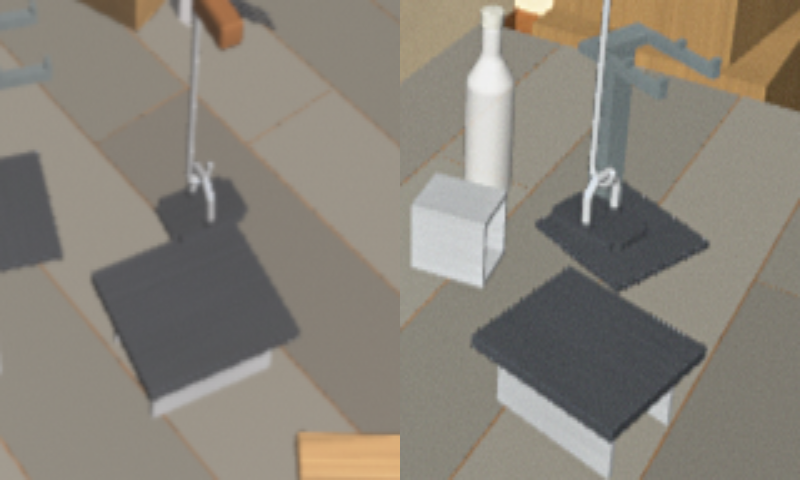

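>>> send_rows(moves=[{"linear": [0.03, 0, 0], "twist": [0, 0, 0]}, {"linear": [0.04, 0, 0], "twist": [0, 0, 0]}, {"linear": [0.04, 0, 0], "twist": [0, 0, 0]}, {"linear": [0.04, 0, 0], "twist": [0, 0, 0]}, {"linear": [0.02, 0, 0], "twist": [0, 0, 0]}, {"linear": [0.01, 0, 0], "twist": [0, 0, 0]}, {"linear": [0, 0, 0], "twist": [0, 0, 0]}, {"linear": [0, 0, 0], "twist": [0, 0, 0]}])

```text
time: 16.5
eef_pos: [0.4442, -0.1042, 0.2492]
tcp_rot: [1.337, 1.563, -0.46]
contact_force: [-0.3, 0.1, -5.6]
gripper_width: 0.0216
```

```bash
python3 - <<'E'
from plan import *
t,s=cur();b,H=bendof(t);print(b,s["contact_force"],H.round(3).tolist())
E
```

```text
[ 0.43435446 -0.10214287  0.12508444] [-0.32618198  0.0941248  -5.60859047] [[0.974, 0.225, -0.007], [-0.225, 0.974, 0.003], [0.008, -0.002, 1.0]]
```

>>> send_rows(moves=[{"linear": [0.012, -0.004, 0.001], "twist": [0, 0, 0]}, {"linear": [0.012, -0.002, 0.001], "twist": [0, 0, 0]}, {"linear": [0.008, 0, 0], "twist": [0, 0, 0]}, {"linear": [0.008, 0, 0], "twist": [0, 0, 0]}])

```text
time: 16.9
eef_pos: [0.4416, -0.1049, 0.2295]
tcp_rot: [1.373, 1.56, -0.425]
contact_force: [-1.2, 0.3, -5.7]
gripper_width: 0.0216
```

```bash
python3 - <<'E'
from plan import *
t,s=cur();b,H=bendof(t);print(b,s["contact_force"],s["wrist_torque"],H.round(3).tolist())
E
```

```text
[ 0.43216281 -0.10297345  0.1054288 ] [-1.24412835  0.32178803 -5.74384426] [-0.01550443  0.10264203  0.00138717] [[0.974, 0.225, -0.01], [-0.225, 0.974, 0.005], [0.011, -0.002, 1.0]]
```

>>> send_rows(moves=[{"linear": [0.006, 0, 0], "twist": [0, 0, 0]}, {"linear": [0.006, 0, 0], "twist": [0, 0, 0]}, {"linear": [0, 0, 0], "twist": [0, 0, 0]}])

```text
time: 17.2
eef_pos: [0.4419, -0.105, 0.2231]
tcp_rot: [1.381, 1.559, -0.417]
contact_force: [-0.3, -0.1, -0.8]
gripper_width: 0.0216
```

```bash
python3 - <<'E'
from plan import *
t,s=cur();b,H=bendof(t);print(b,s["contact_force"],s["wrist_torque"],H.round(3).tolist())
E
```

```text
[ 0.43257093 -0.10311721  0.09902307] [-0.2567906  -0.08281469 -0.84975309] [ 0.00671395 -0.05733017 -0.05735857] [[0.974, 0.225, -0.011], [-0.225, 0.974, 0.005], [0.012, -0.002, 1.0]]
```

>>> send_rows(moves=[{"linear": [0.008, 0, 0], "twist": [0, 0, 0.006]}, {"linear": [0.008, 0, 0], "twist": [0, 0, 0]}, {"linear": [0.006, 0, 0], "twist": [0, 0, 0]}, {"linear": [0, 0, 0], "twist": [0, 0, 0]}])

```text
time: 17.6
eef_pos: [0.4424, -0.1051, 0.2116]
tcp_rot: [1.472, 1.548, -0.326]
contact_force: [-0.1, 0.6, -2.5]
gripper_width: 0.0212
```

```bash
python3 - <<'E'
from plan import *
from workcell import manip
t,s=cur();b,H=bendof(t);print(b,s["contact_force"],s["wrist_torque"],H.round(3).tolist())
bb=manip.get_image("scene");c=manip.get_image("side");t,s=cur();pickle.dump((bb,c,s),open("d14.pkl","wb"))
b,H=bendof(t);print(b)
tiles=[]
for im in(bb,c):
    u,v=proj(im,b).astype(int);f=im["frame"][v-35:v+35,u-35:u+35,::-1];tiles.append(cv2.resize(f,None,fx=5.5,fy=6.5,interpolation=cv2.INTER_CUBIC))
cv2.imwrite("pics/z14.png",np.hstack(tiles))
E
```

```text
[ 0.43434073 -0.10355705  0.08737055] [-0.06006787  0.64657875 -2.53420198] [ 0.01026346 -0.08410206  0.01192422] [[0.974, 0.225, -0.022], [-0.225, 0.974, 0.007], [0.023, -0.002, 1.0]]
[ 0.43458092 -0.10364393  0.08778422]
```

View pics/z14.png

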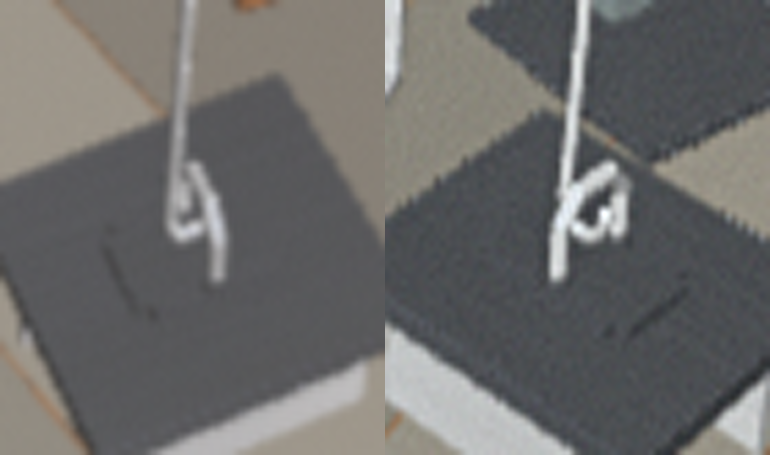

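>>> send_rows(moves=[{"linear": [0.001, 0.01, 0], "twist": [0, 0, 0]}, {"linear": [0.0015, 0.012, 0], "twist": [0, 0, 0]}, {"linear": [0.001, 0.012, 0], "twist": [0, 0, 0]}])

```text
time: 18.0
eef_pos: [0.4604, -0.1093, 0.2112]
tcp_rot: [1.471, 1.546, -0.327]
contact_force: [0.2, 0.4, -0.8]
gripper_width: 0.0219
```

```bash
python3 - <<'E'
from plan import *
t,s=cur();b,H=bendof(t);print(b,s["contact_force"],s["wrist_torque"],H.round(3).tolist())
E
```

```text
[ 0.45256682 -0.1078599   0.08693915] [ 0.18609615  0.40699512 -0.78538218] [ 0.00051404 -0.01322369  0.07313403] [[0.974, 0.225, -0.023], [-0.225, 0.974, 0.008], [0.025, -0.002, 1.0]]
```

>>> send_rows(moves=[{"linear": [0.001, 0.012, 0], "twist": [0, 0, 0]}, {"linear": [0.001, 0.014, 0], "twist": [0, 0, 0]}, {"linear": [0, 0.016, 0], "twist": [0, 0, 0]}, {"linear": [0, 0, 0], "twist": [0, 0, 0]}])

```text
time: 18.4
eef_pos: [0.4837, -0.1147, 0.2102]
tcp_rot: [1.472, 1.547, -0.325]
contact_force: [0.4, 0.3, -1.9]
gripper_width: 0.0215
```

```bash
python3 - <<'E'
from plan import *
from workcell import manip
t,s=cur();b,H=bendof(t);print(b,s["contact_force"],s["wrist_torque"])
bb=manip.get_image("scene");c=manip.get_image("side")
tiles=[]
for im in(bb,c):
    u,v=proj(im,[.432,-.103,.09]).astype(int);f=im["frame"][v-35:v+35,u-35:u+35,::-1];tiles.append(cv2.resize(f,None,fx=5.5,fy=6.5,interpolation=cv2.INTER_CUBIC))
cv2.imwrite("pics/z15.png",np.hstack(tiles))
E
```

```text
[ 0.47578882 -0.11320867  0.08594393] [ 0.35161213  0.2686577  -1.8686963 ] [ 0.04471765 -0.057826    0.03657924]
```

View pics/z15.png

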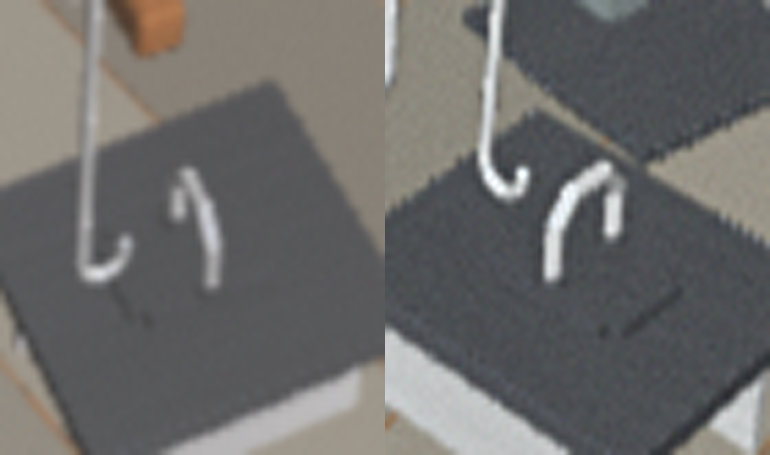

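>>> send_rows(moves=[{"linear": [-0.04, 0, 0], "twist": [0, 0, 0]}, {"linear": [-0.08, 0, 0], "twist": [0, 0, 0]}, {"linear": [-0.09, 0, 0], "twist": [0, 0, 0]}, {"linear": [-0.09, 0, 0], "twist": [0, 0, -0.005]}, {"linear": [-0.04, 0, 0], "twist": [0, 0, -0.005]}])

```text
time: 19.0
eef_pos: [0.4766, -0.1124, 0.3835]
tcp_rot: [0.525, 1.569, -1.273]
contact_force: [-0.3, 0.0, -2.2]
gripper_width: 0.0212
```

```bash
cat >> plan.py <<'E'
def standpose(dx,dz,yaw=-23.46):
    "tool pose relative to the recorded pick pose, dx along hook x"
    H=hookR(yaw);return T(toolR(H),np.array([.4687,-.3605,.1541+dz])+dx*H[:,0])
E
python3 - <<'E'
from plan import *
t,s=cur();b,H=bendof(t);print(b,s["eef_pos"],s["contact_force"],s["gripper_width"])
rows(t,standpose(-.12,.20),7)
E
```

```text
[ 0.46591671 -0.11021514  0.25949489] [ 0.47655683 -0.11243622  0.3835064 ] [-0.2777187   0.01499678 -2.18414073] 0.021183888249603846
7 rows  linear [0.0085, -0.015, 0.0648] twist [0.0166, 0.0002, -0.0001] mm/row 33.5 deg/row 1.5
```

>>> send_rows(moves=[{"linear": [0.006, -0.015, 0.065], "twist": [0.0166, 0, 0]}, {"linear": [0.006, -0.015, 0.065], "twist": [0.0166, 0, 0]}, {"linear": [0.006, -0.015, 0.065], "twist": [0.0166, 0, 0]}, {"linear": [0.006, -0.015, 0.065], "twist": [0.0166, 0, 0]}, {"linear": [0.006, -0.015, 0.065], "twist": [0.0166, 0, 0]}, {"linear": [0.006, -0.015, 0.065], "twist": [0.0166, 0, 0]}, {"linear": [0.006, -0.015, 0.06], "twist": [0.0166, 0, 0]}, {"linear": [0, 0, 0], "twist": [0, 0, 0]}, {"linear": [0, 0, 0], "twist": [0, 0, 0]}])

```text
time: 19.9
eef_pos: [0.3533, -0.3168, 0.3662]
tcp_rot: [1.395, 1.562, -0.591]
contact_force: [0.5, 0.4, -1.5]
gripper_width: 0.0218
```

```bash
python3 - <<'E'
from plan import *
t,s=cur();b,H=bendof(t);print(b,s["eef_pos"],s["contact_force"],s["gripper_width"],H.round(3).tolist())
rows(t,standpose(-.12,.045),4)
E
```

```text
[ 0.34415837 -0.31295381  0.24215839] [ 0.35334895 -0.3167992   0.36624604] [ 0.49917006  0.35679942 -1.54842653] 0.021823847223999136 [[0.915, 0.403, -0.007], [-0.403, 0.915, 0.005], [0.008, -0.001, 1.0]]
4 rows  linear [0.0836, 0.0012, -0.003] twist [-0.0009, 0.0002, -0.0013] mm/row 41.8 deg/row 0.1
```

>>> send_rows(moves=[{"linear": [0.08, 0.001, -0.003], "twist": [-0.001, 0, -0.0013]}, {"linear": [0.08, 0.001, -0.003], "twist": [-0.001, 0, -0.0013]}, {"linear": [0.08, 0.001, -0.003], "twist": [-0.001, 0, -0.0013]}, {"linear": [0.075, 0.001, -0.003], "twist": [-0.001, 0, -0.0013]}, {"linear": [0, 0, 0], "twist": [0, 0, 0]}, {"linear": [0, 0, 0], "twist": [0, 0, 0]}])

```text
time: 20.5
eef_pos: [0.3618, -0.309, 0.2073]
tcp_rot: [1.068, 1.564, -0.904]
contact_force: [-0.1, -0.0, -2.0]
gripper_width: 0.0217
```

```bash
python3 - <<'E'
from plan import *
t,s=cur();b,H=bendof(t);print(b,s["eef_pos"],s["contact_force"],s["gripper_width"],H.round(3).tolist())
rows(t,standpose(-.12,.045),1)
rows(t,standpose(0,.035),5)
E
```

```text
[ 0.35224211 -0.30532409  0.08322438] [ 0.36184846 -0.30896124  0.20728682] [-0.14577921 -0.00265505 -1.95693259] 0.02168305355113904 [[0.921, 0.391, -0.004], [-0.391, 0.921, 0.005], [0.006, -0.003, 1.0]]
1 rows  linear [0.0164, -0.0031, 0.0094] twist [0.0052, 0.0021, -0.0038] mm/row 9.6 deg/row 0.6
5 rows  linear [0.0074, 0.0474, 0.0021] twist [0.001, 0.0004, -0.0008] mm/row 24.0 deg/row 0.1
```

>>> send_rows(moves=[{"linear": [0.007, 0.04, 0.003], "twist": [0.001, 0.0004, -0.0008]}, {"linear": [0.006, 0.047, 0.003], "twist": [0.001, 0.0004, -0.0008]}, {"linear": [0.006, 0.047, 0.002], "twist": [0.001, 0.0004, -0.0008]}, {"linear": [0.004, 0.047, 0.002], "twist": [0.001, 0.0004, -0.0008]}, {"linear": [0, 0.045, 0.002], "twist": [0.001, 0.0004, -0.0008]}, {"linear": [0, 0, 0], "twist": [0, 0, 0]}, {"linear": [0, 0, 0], "twist": [0, 0, 0]}])

```text
time: 21.2
eef_pos: [0.4728, -0.3621, 0.214]
tcp_rot: [1.252, 1.55, -0.725]
contact_force: [-0.6, 0.3, -1.9]
gripper_width: 0.0218
```

```bash
python3 - <<'E'
from plan import *
t,s=cur();b,H=bendof(t);print(s["eef_pos"],s["contact_force"],s["gripper_width"],H.round(3).tolist())
rows(t,standpose(0,.008),2)
E
```

```text
[ 0.47279301 -0.36210407  0.21404441] [-0.62391595  0.3488879  -1.8870869 ] 0.021754626748069092 [[0.919, 0.395, -0.015], [-0.395, 0.919, 0.014], [0.019, -0.006, 1.0]]
2 rows  linear [0.0519, -0.0052, -0.0001] twist [0.0011, 0.002, -0.0062] mm/row 26.1 deg/row 0.6
```

>>> send_rows(moves=[{"linear": [0.02, -0.003, 0], "twist": [0.001, 0.002, -0.006]}, {"linear": [0.025, -0.003, 0], "twist": [0, 0.002, -0.006]}, {"linear": [0.025, -0.002, 0], "twist": [0, 0, 0]}, {"linear": [0.02, -0.002, 0], "twist": [0, 0, 0]}, {"linear": [0, 0, 0], "twist": [0, 0, 0]}, {"linear": [0, 0, 0], "twist": [0, 0, 0]}])

```text
time: 21.8
eef_pos: [0.4667, -0.3595, 0.167]
tcp_rot: [1.581, 1.571, -0.398]
contact_force: [-0.2, -0.6, -2.1]
gripper_width: 0.022
```

```bash
python3 - <<'E'
from plan import *
from workcell import manip
t,s=cur();b,H=bendof(t);print(s["eef_pos"],s["contact_force"],s["gripper_width"],H.round(3).tolist())
rows(t,standpose(0,.002),3)
a=manip.get_image("wrist");bb=manip.get_image("scene")
cv2.imwrite("pics/z16.png",np.hstack([cv2.resize(a["frame"][100:250,220:420,::-1],None,fx=2,fy=3),cv2.resize(bb["frame"][40:190,190:310,::-1],None,fx=3,fy=3)]))
E
```

```text
[ 0.46665622 -0.35947842  0.16697674] [-0.1572475  -0.56346516 -2.1192342 ] 0.021965581797194805 [[0.918, 0.397, -0.0], [-0.397, 0.918, 0.0], [0.0, 0.0, 1.0]]
3 rows  linear [0.0073, 0.0015, 0.0001] twist [0.0003, -0.0, -0.0] mm/row 3.7 deg/row 0.0
```

View pics/z16.png

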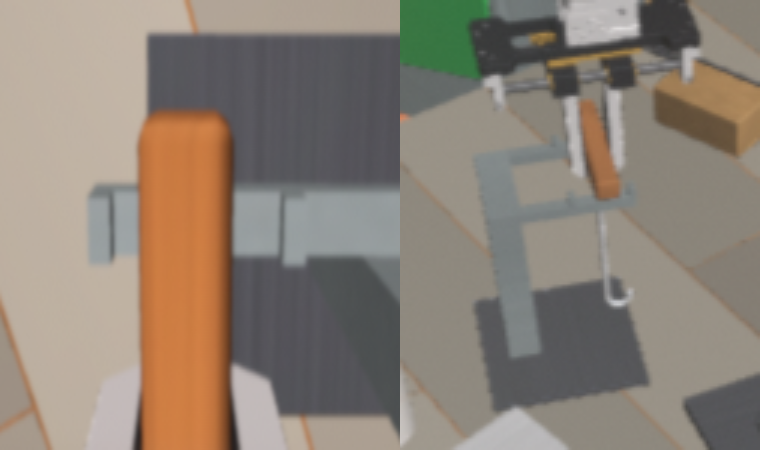

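>>> send_rows(moves=[{"linear": [0.007, 0.002, 0], "twist": [0, 0, 0]}, {"linear": [0.007, 0.002, 0], "twist": [0, 0, 0]}, {"linear": [0.006, 0.001, 0], "twist": [0, 0, 0]}, {"linear": [0, 0, 0], "twist": [0, 0, 0]}])

```text
time: 22.3
eef_pos: [0.4697, -0.3609, 0.1573]
tcp_rot: [1.289, 1.569, -0.69]
contact_force: [-0.4, 0.1, -2.4]
gripper_width: 0.0218
```

```bash
python3 - <<'E'
from plan import *
t,s=cur();b,H=bendof(t);print(s["eef_pos"],s["contact_force"],H.round(3).tolist())
rows(t,standpose(0,.0),1)
E
```

```text
[ 0.46971501 -0.36094398  0.15731327] [-0.39948325  0.11229264 -2.38583766] [[0.918, 0.397, -0.002], [-0.397, 0.918, 0.001], [0.002, -0.001, 1.0]]
1 rows  linear [0.0064, -0.0022, -0.0] twist [0.0009, 0.0004, -0.0014] mm/row 3.4 deg/row 0.2
```

>>> send_rows(moves=[{"linear": [0.004, -0.001, 0], "twist": [0, 0, 0]}, {"linear": [0.003, 0, 0], "twist": [0, 0, 0]}, {"linear": [0, 0, 0], "twist": [0, 0, 0]}])

```text
time: 22.6
eef_pos: [0.4693, -0.3609, 0.1544]
tcp_rot: [1.253, 1.568, -0.726]
contact_force: [0.1, -1.2, -3.2]
gripper_width: 0.0216
```

```bash
python3 - <<'E'
from plan import *
t,s=cur();b,H=bendof(t);print(s["eef_pos"],s["contact_force"],H.round(3).tolist())
rows(t,standpose(0,.0),1)
E
```

```text
[ 0.46932601 -0.36085599  0.1543948 ] [ 0.13066117 -1.19438972 -3.21149614] [[0.918, 0.397, -0.002], [-0.397, 0.918, 0.002], [0.003, -0.001, 1.0]]
1 rows  linear [0.0006, -0.0014, -0.0002] twist [0.0009, 0.0006, -0.0019] mm/row 0.8 deg/row 0.2
```

>>> send_rows(moves=[{"linear": [0.003, 0, 0], "twist": [0, 0, -0.001]}, {"linear": [0.002, 0, 0], "twist": [0, 0, 0]}, {"linear": [0, 0, 0], "twist": [0, 0, 0]}])

```text
time: 22.9
eef_pos: [0.4695, -0.361, 0.1545]
tcp_rot: [1.098, 1.567, -0.881]
contact_force: [0.6, -0.0, -2.9]
gripper_width: 0.0216
```

```bash
python3 - <<'E'
from plan import *
t,s=cur();print(s["eef_pos"],s["contact_force"])
E
```

```text
[ 0.46947326 -0.36101839  0.1545075 ] [ 0.5866062  -0.03828956 -2.85205492]
```

>>> send_rows(moves=[{"linear": [0.005, 0, 0], "twist": [0, 0, 0]}, {"linear": [0.005, 0, 0], "twist": [0, 0, 0]}])

```text
time: 23.1
eef_pos: [0.4698, -0.3614, 0.1541]
tcp_rot: [1.153, 1.563, -0.826]
contact_force: [-11.1, 10.0, 25.3]
gripper_width: 0.0219
```

```bash
python3 - <<'E'
from plan import *
from workcell import manip
t,s=cur();print(s["eef_pos"],s["contact_force"])
bb=manip.get_image("side")
C=cloud(bb);H=cv2.cvtColor(bb["frame"],cv2.COLOR_RGB2HSV);m=(H[...,0]<14)&(H[...,1]>120)&(abs(C[...,1]+.36)<.1);P=C[m];print(np.percentile(P,[1,50,99],axis=0))
t,s=cur();print(s["eef_pos"],s["contact_force"])
E
```

```text
[ 0.46979171 -0.36135973  0.15414985] [-11.05271987  10.04160465  25.2818374 ]
[[ 0.43785843 -0.41030591  0.20679489]
 [ 0.47199695 -0.33677254  0.21901538]
 [ 0.49912243 -0.30472512  0.22519499]]
[ 0.46979611 -0.36133374  0.15418627] [-9.751091    7.68835469 22.06347006]
```

>>> send_rows(moves=[{"linear": [0, 0, 0], "twist": [0, 0, 0]}, {"linear": [0, 0, 0], "twist": [0, 0, 0]}])

```text
time: 23.35
eef_pos: [0.4699, -0.3615, 0.1549]
tcp_rot: [1.165, 1.562, -0.814]
contact_force: [0.2, -0.6, -2.2]
gripper_width: 0.0217
```

>>> send_rows(moves=[{"linear": [0, 0, 0], "twist": [0, 0, 0]}, {"linear": [0, 0, 0], "twist": [0, 0, 0]}, {"linear": [0, 0, 0], "twist": [0, 0, 0]}, {"linear": [0, 0, 0], "twist": [0, 0, 0]}, {"linear": [0, 0, 0], "twist": [0, 0, 0]}], hand=0.2)

```text
time: 23.85
eef_pos: [0.47, -0.3616, 0.1539]
tcp_rot: [1.156, 1.562, -0.823]
contact_force: [0.2, 1.0, 0.1]
gripper_width: 0.0553
```

```bash
python3 - <<'E'
from plan import *
from workcell import manip
t,s=cur();print(s["eef_pos"],s["contact_force"],s["gripper_width"])
a=manip.get_image("wrist");C=wristcloud(a,s);H=cv2.cvtColor(a["frame"],cv2.COLOR_RGB2HSV)
m=(H[...,0]<14)&(H[...,1]>120)&(abs(C[...,2]-.225)<.008)&(C[...,1]<-.2)
print(m.sum(),cv2.minAreaRect((C[m][:,:2]*1000).astype(np.float32)),np.median(C[m][:,2]))
cv2.imwrite("pics/z17.png",a["frame"][:,:,::-1])
E
```

```text
[ 0.47001357 -0.36156402  0.15392052] [0.15514616 0.95437931 0.07753447] 0.05526176217507988
8184 ((469.3929748535156, -361.79168701171875), (119.12950134277344, 21.355424880981445), 66.63676452636719) 0.22392333585701252
```

View pics/z17.png

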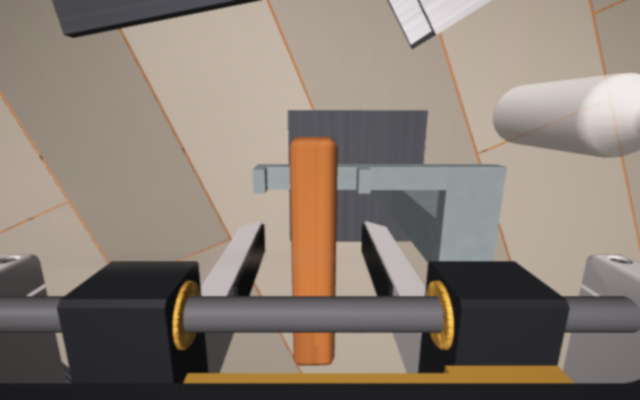

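>>> send_rows(moves=[{"linear": [-0.03, 0, 0], "twist": [0, 0, 0]}, {"linear": [-0.05, 0, 0], "twist": [0, 0, 0]}, {"linear": [-0.08, 0, 0], "twist": [0, 0, 0]}, {"linear": [-0.08, 0, 0], "twist": [0, 0, 0]}, {"linear": [-0.06, 0, 0], "twist": [0, 0, 0]}, {"linear": [0, 0, 0], "twist": [0, 0, 0]}, {"linear": [0, 0, 0], "twist": [0, 0, 0]}, {"linear": [0, 0, 0], "twist": [0, 0, 0]}])

```text
time: 24.7
eef_pos: [0.4685, -0.36, 0.3076]
tcp_rot: [1.093, 1.566, -0.886]
contact_force: [0.3, 0.9, -0.2]
gripper_width: 0.0562
```

```bash
python3 - <<'E'
from plan import *
from workcell import manip
t,s=cur();print(s["time"],s["eef_pos"],s["contact_force"],s["qvel"].round(3))
bb=manip.get_image("scene");c=manip.get_image("side")
for n,im in(("scene",bb),("side",c)):
    cv2.imwrite(f"pics/{n}18.png",im["frame"][:,:,::-1])
    C=cloud(im);g=im["frame"].astype(int).sum(2);g0=0
    m=(C[...,2]>.0745)&(C[...,2]<.085)&(np.hypot(C[...,0]-.432,C[...,1]+.103)<.06)&(g<300)
    P=C[m];print(n,m.sum(),cv2.minAreaRect((P[:,:2]*1000).astype(np.float32)),np.median(P[:,2]))
d=pickle.load(open("d0.pkl","rb"))
for n,im in(("scene",bb),("side",c)):
    e=np.abs(im["frame"].astype(int)-d[n]["frame"]).max(2)>40;k,l,st,_=cv2.connectedComponentsWithStats(e.astype(np.uint8));print(n,[x.tolist() for x in st[1:] if x[4]>15])
E
```

```text
24.7 [ 0.46848125 -0.36004144  0.30760856] [ 0.2608072   0.90531324 -0.22323855] [-0.002  0.009  0.018 -0.001 -0.005 -0.001]
scene 491 ((430.413330078125, -103.20689392089844), (113.73419189453125, 112.87612915039062), 37.60867691040039) 0.07783200550911795
side 382 ((431.759521484375, -104.68940734863281), (57.96578598022461, 80.43197631835938), 74.18047332763672) 0.07706756198883735
scene [[205, 0, 64, 53, 800], [270, 0, 57, 47, 929], [412, 0, 40, 52, 1531], [480, 0, 23, 14, 161], [491, 0, 52, 100, 2393], [209, 8, 6, 11, 31], [483, 19, 6, 18, 58], [415, 35, 38, 97, 2367], [483, 37, 6, 14, 28], [495, 55, 3, 28, 62], [484, 58, 4, 24, 56], [494, 90, 3, 36, 64], [479, 94, 59, 80, 2604], [431, 138, 10, 15, 45], [461, 156, 4, 8, 16], [322, 168, 9, 18, 66], [382, 314, 25, 23, 278]]
side [[380, 0, 108, 79, 3729], [451, 0, 101, 291, 10719], [541, 0, 44, 294, 5502], [567, 0, 68, 97, 1281], [485, 29, 4, 17, 20], [481, 53, 4, 18, 20], [446, 62, 23, 63, 273], [446, 140, 11, 66, 366], [450, 188, 4, 8, 18], [565, 195, 14, 28, 245], [362, 201, 15, 19, 104], [439, 207, 15, 80, 699], [578, 239, 20, 17, 46], [448, 242, 124, 96, 2718], [450, 247, 6, 22, 36], [633, 297, 7, 11, 42]]
```

View pics/scene18.png

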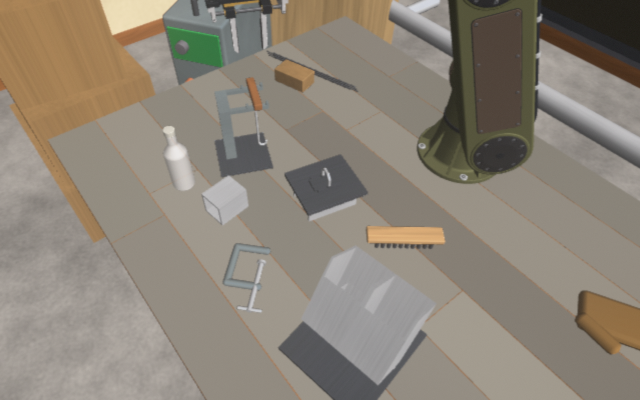

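View pics/side18.png

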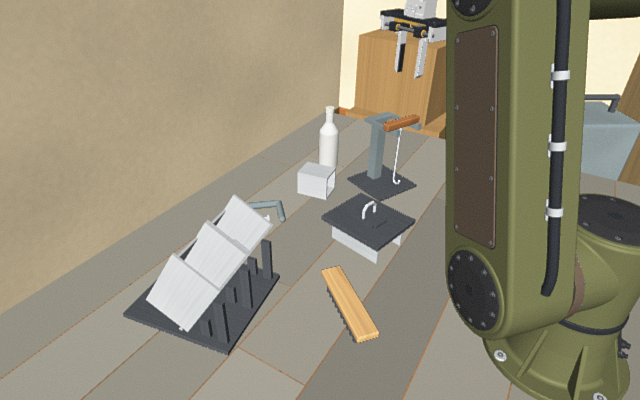

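The pictures show the loop upright in the middle of the block (scene pixel (327,178), side pixel (369,210)). The hook is on its stand at (256,95) in the scene picture. Apart from the arm, only the loop's old and new places differ from the first pictures.

```bash
python3 -c "
from workcell import manip
print(manip.finish_job())"
```

```text
the job is handed in; nothing more can be done
None
```

The job is done and handed in at about 24.8 s of the 64 s allowed. I took the hook off its stand, fished the loop out of the left well and set it on the block. I then backed the hook out from under the bar and hung it back.

**Last checks**
- **Loop:** it stands flat on its plate, loop up, at (0.432, -0.105). That is about 1–2 mm from the block's measured middle (0.431, -0.103). The plate's top reads 77 mm high against an expected 78 mm.
- **Scene view of the plate:** this measurement was no use, because the mask also took in the block. The figures above come from the side camera, and both pictures show the loop upright.
- **Hook:** it lies across the prongs between the lips, within about 1.5 mm of where it was and with the same yaw.
- **Everything else:** comparing pictures before and after shows changes only at the arm, the loop's old place and its new one.

**What went wrong on the way**
- **First grip missed:** the fingers shut on air above the bar. The cameras showed the fingertips ending about 38 mm short of the stated TCP. I allowed for that and the second grip held.
- **Loop caught in the well:** its plate pressed on the low wall with about 7 N during the lift. I moved the bar from mid-well to about 60 mm off the low wall, and it then hung level and free.
- **Seating the hook:** it pressed on the stand with about 29 N for a moment, then I let it relax before opening the fingers.

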